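# Put the cut tiles away in the sloped feed rack

### The arm

A 6-joint arm with a two-finger parallel gripper is mounted at the origin on the work surface. World frame = base frame: x ahead of the robot, y to its left, z up, the work surface at z = 0. Lengths are in mm, angles in rad, forces in N, time in s.
With the tool pointing down it reaches from about 300 to 775 mm from the base axis. Payload 14.6 kg.
Tool frame: the origin (TCP) lies between the finger pads; the fingertips stand 19 mm ahead of it and the grasp point (between the pads) is the TCP (manip.tcp_to_tips is the distance from the TCP to the fingertips, in mm); x points along the fingers, z is the direction in which the jaws open and shut, and the axes are right-handed (so a half turn about x gives the same grasp; the last joint's range is limited). The gripper opens to 94 mm and grips with 3 to 60 N. Pads are 16 mm wide; open, the fingers measure 119 mm over their backs; the gripper's body (75 mm by 177 mm) begins 78 mm behind the grasp point.
Start: joints at [-1.26, 0.3, 1.521, -0, 1.321, -0.067], TCP at [202.874, -511.205, 187.646] pointing down, gripper open.
Joint ranges: [-3.03, 3.03], [-0.79, 2.21], [0.23, 2.52], [-1.04, 4.18], [0, 3.07], [-2.55, 2.55]. Speed limits (rad/s): [2.22, 2.22, 2.57, 3.14, 3.14, 3.14].

### API

Orientations are given as [roll, pitch, yaw] about the fixed x, y, z axes, in that order (R = Rz(yaw) Ry(pitch) Rx(roll)).
In Python, from cell import manip gives the robot as it stands.
- The arm moves only by the tool jog_arm, never from a script. Its argument "moves" is a list that holds one entry, the list of rows, each a list of 6 numbers: the shift along the world's x, y, z in mm, then the turn, a rotation vector about the world's x, y, z in degrees. In form: [[[dx, dy, dz, wx, wy, wz], ...]]. A call has 1 to 5 rows; each row shifts and turns the pose as measured when the row begins; what a row does not reach is not made up. A row lasts 1/10 s, in which the tool goes at most 50 mm and 8.59 degrees, less where a joint would pass 70% of its speed; a pose out of reach is approached as far as the arm can. A call is refused whole if a number of a shift passes 50 or a number of a turn 8.59, either way. A call with a gripper value outside its range is refused whole. "gripper" is the opening, from -1 (shut) to 1 (fully open), set as the call begins (left out, the last holds). The fingers move at their own pace and stop on an object; "squeeze" is the grip in N (left out, the last holds). Time passes only in rows, so rows that do not move let the fingers close. It gives the time, the measured TCP pose, the force and the opening at its end, in the units of the state.
- manip.read_state(): the state, without advancing time (a new reading comes with each control period).
- manip.camera(name): name is "scene" or "side" or "wrist"; returns (picture, depth): 420x560x3 uint8, blue, green, red; 420x560 float32, mm along the optical axis (not along the pixel's ray), 0 where there is no reading.
- manip.camera_params(name): a dict with "fx", "fy", "cx", "cy" (pixels), "rvec" (rotation vector, rad) and "tvec" (3), from world to camera coordinates, as OpenCV has them. Camera axes: x right, y down, z forward; pixel columns grow to the right and rows downward; lengths in mm; the calibration is good to about 2 mm. A picture is of the moment at which its call begins: read the wrist's pose just before it. camera_params takes no time and is no camera call; for the wrist camera it gives the pose at the moment of the call.
- manip.sign_off(): hands the job in, once; it reports no verdict.
The state is a dict: "clock": time; "joints": joint angles; "qd": joint speeds; "effort": joint torques, N m; "eef_pos": TCP position; "eef_rot": TCP orientation; "wrist_force": force on the tool from outside, world axes, zero at the start; "moment": the same for the moment, N m; "finger_gap": finger opening in mm.
Only numpy, scipy, OpenCV 4.12 (cv2) and the standard library are available. Lean on these libraries where they do the work, as an engineer would, in place of code of your own. Each camera call takes 0.05 s, during which the arm holds its last target. There are 200 camera calls.

### The job

Put the three cut tiles away in the sloped rack: both half tiles crosswise in its wide lane and the square in the narrow lane, each let go gently on the slope so that it slides down and ends flat against the front stop, the second half tile against the first. One half tile still lies under the rails of the tile cutter: draw it out flat along the bed until it is clear of the rails before you lift it. Do not drop the tiles, and leave the cutter's carriage and the other things on the bench where they are.

Things in the scene. Friction and masses are not known exactly. Their poses are not given: they have to be found in the camera images.
- half_in_cutter_mid (a point): Half wall tile, 48 (own x) x 98 (own y) x 8 mm, about 75 g, blue-grey glaze; the point is its centre. Lies flat on the cutter's bed, its outer 33 to 37 mm sticking out from under the rails on the robot's side (cutter -x), its inner edge roofed by the rails. Fingertips pressed on the open strip (5 to 15 N) drag it along the bed (friction tile on bed about 0.27).
- half_on_bench_mid (a point): Half a wall tile, 98 (own x) x 48 (own y) x 8 mm (z), about 75 g, same glaze; the point is its centre. Lies flat on the bench with the pencil along one long side (room for one finger between them).
- square_mid (a point): Square cut tile, 48 x 48 x 8 mm, about 37 g, same glaze; the point is its centre. Lies flat on the bench with the pot close beside one of its edges (that on its own -x side, gap about 10 to 14 mm), so the fingers fit only beside its own +y and -y edges.
- cutter: Manual rail tile cutter, fixed. Origin on the bench under the middle of its bed. Bed 200 (x) x 420 (y) mm, 20 mm high. Two steel rails, 10 mm diameter, run along its y at x = -12 and +12 mm with axes 66 mm above the bench. Orange end blocks at y = -188 and +188 mm, 60 mm wide, 80 mm high. A fence bar (12 mm wide, 10 mm high, 170 mm long) lies across the bed at y = -155 mm.
- cutter_line (a point): Middle of the cutter's breaking line, on top of the bed (20 mm above the bench) half-way between the rails. Axes as the cutter's. The rails cover x from -17 to +17 mm, from 41 to 51 mm above the bed; the bed's near edge is at x = -100 mm.
- carriage_mid (a point): Middle of the cutter's carriage (black block 56 x 60 x 24 mm on the rails, 66 mm above the bench) with an orange hub up to 116 mm above the bench and a lever that climbs from it towards cutter +y to 230 mm above the bench, 165 mm away. It is parked on the +y half of the rails.
- deck: Sloped deck of the fixed wooden feed rack: white board 215 (x) x 194 mm (y). Origin on its upper surface, mid-width, at the inner face of the front stop, 34 mm above the bench; own x runs up the slope, z square to the surface. Slope 24 degrees, upper end open, 121 mm above the bench. Dividers 8 mm thick rise 12 mm, the 10 mm thick front stop 14 mm. Tiles slide down freely (friction about 0.27).
- wide_lane (a point): Lower end of the wide lane: on the deck's surface at the stop's inner face, mid-lane (deck y = -33 mm); axes as the deck's. Lane 112 mm wide, for half tiles lying crosswise (98 mm side across the lane): the first ends with its centre at x = 24 mm, the next at 72 mm, both z = 4 mm.
- narrow_lane (a point): Lower end of the narrow lane, likewise (deck y = +60 mm). Lane 58 mm wide, for the square; its centre ends at x = 24 mm.
- pot: Bystander: small lidded pigment pot, 52 mm diameter, 45 mm high, origin under its base. Leave alone.
- pencil: Bystander: flat carpenter's pencil, 8 x 124 x 7 mm (long along own y, point to +y), lying along one long edge of the half tile on the bench (its own -y side), about 27 to 30 mm clear of it. Origin under its middle. Leave alone.
- glue: Bystander: glue bottle, 60 mm diameter, 170 mm high, origin under its base. Leave alone.
- nippers: Bystander: tile nippers lying flat, about 170 mm long (own x, jaws to +x), 50 mm wide, 18 mm high. Leave alone.
There are look-alikes about, which are no part of the job. What is shaped like the part that bears half_on_bench_mid but orange or red is not meant. Leave any green look-alike of the part that bears half_in_cutter_mid alone.

How it is judged (in metres and radians):
On the way:
1. the half tile from the cutter lies flat on the cutter's bed, drawn out until it is clear of the rails (its inner edge at least 2 mm outside them) (x of half_in_cutter_mid in the frame of cutter between -0.11 and -0.043 m and z of half_in_cutter_mid in the frame of cutter below 0.0275 m and y of half_in_cutter_mid in the frame of cutter between -0.2 and 0.2 m and angle between half_in_cutter_mid's own z axis and vertical below 0.1 rad), for 0.1 s.
At the end, for the whole second after the job is handed in: Square flat in the narrow lane against the stop (within 6 mm); both half tiles flat and crosswise in the wide lane, one against the stop (6 mm), the other behind it (8 mm off its place); all at rest; carriage, pot, pencil, glue and nippers within 20 mm of their starts (x of square_mid in the frame of narrow_lane between 0.018 and 0.03 m and y of square_mid in the frame of narrow_lane between -0.01 and 0.01 m and z of square_mid in the frame of narrow_lane below 0.008 m and angle between the z axis of square_mid and the z axis of deck, either way round below 0.08 rad and linear speed of square below 0.02 m/s and ((x of half_in_cutter_mid in the frame of wide_lane between 0.018 and 0.03 m and y of half_in_cutter_mid in the frame of wide_lane between -0.012 and 0.012 m and z of each of half_in_cutter_mid, half_on_bench_mid in the frame of wide_lane below 0.008 m and angle between the z axis of each of half_in_cutter_mid, half_on_bench_mid and the z axis of deck, either way round below 0.08 rad and linear speed of each of half_in_cutter, half_on_bench below 0.02 m/s and x of half_on_bench_mid in the frame of wide_lane between 0.018 and 0.08 m and y of half_on_bench_mid in the frame of wide_lane between -0.012 and 0.012 m) or (x of half_in_cutter_mid in the frame of wide_lane between 0.018 and 0.08 m and y of half_in_cutter_mid in the frame of wide_lane between -0.012 and 0.012 m and z of each of half_in_cutter_mid, half_on_bench_mid in the frame of wide_lane below 0.008 m and angle between the z axis of each of half_in_cutter_mid, half_on_bench_mid and the z axis of deck, either way round below 0.08 rad and linear speed of each of half_in_cutter, half_on_bench below 0.02 m/s and x of half_on_bench_mid in the frame of wide_lane between 0.018 and 0.03 m and y of half_on_bench_mid in the frame of wide_lane between -0.012 and 0.012 m)) and distance of each of pot, pencil, glue, nippers, carriage_mid from where it was at the start of the episode below 0.02 m); the robot touches nothing.
It fails at once if a tile falls or is thrown (faster than 1 m/s with no finger on it) ((linear speed of half_in_cutter above 1 m/s and contact force between half_in_cutter and the fingers below 0.05 N) or (linear speed of half_on_bench above 1 m/s and contact force between half_on_bench and the fingers below 0.05 N) or (linear speed of square above 1 m/s and contact force between square and the fingers below 0.05 N)).
It fails at once if the pot, pencil, glue bottle, nippers or carriage is shoved by more than 20 mm (distance of any of pot, pencil, glue, nippers, carriage_mid from where it was at the start of the episode above 0.02 m).
It also fails if it takes over 72 s, if anything falls off the work surface, if the arm or the gripper's body presses on something with over 40 N, if the wrist force passes 120 N, or if a joint passes its speed limit or range.

## Working session

There is one attempt and no reset: what is moved stays moved. The work goes in short steps, Python scripts to look and compute and a tool call to move; the robot and the scene stay as the last step left them, time stands still between calls to the robot, and variables do not carry over. Pictures are saved under pics/ and viewed, about 8 in all and at most 12, crops included, and the job is handed in when it is done.

Besides the shell and the picture viewer there is one more tool, called after "Emit:" as a command line: name --argument value ..., lists and objects as JSON in quotes. jog_arm: Moves the arm, as the interface text tells. Its arguments: {"type":"object","properties":{"moves":{"type":"array","items":{"type":"array","items":{"type":"array","items":{"type":"number"}}}},"gripper":{"type":"number"},"squeeze":{"type":"number"}},"required":["moves"]}

```bash
mkdir -p pics; ls; cat > h.py <<'E'
import numpy as np, cv2
from cell import manip
def grab(name,png=None):
    p=manip.camera_params(name); im,d=manip.camera(name)
    if png: cv2.imwrite('pics/'+png,im)
    np.savez('last_'+name,im=im,d=d,R=cv2.Rodrigues(np.array(p['rvec'],float))[0],t=np.array(p['tvec'],float).ravel(),k=[p['fx'],p['fy'],p['cx'],p['cy']])
    return im,d
def load(name): return np.load('last_'+name+'.npz')
def ray(L,u,v):
    fx,fy,cx,cy=L['k']; R=L['R']; c=-R.T@L['t']
    return c,R.T@np.array([(u-cx)/fx,(v-cy)/fy,1.])
def atz(L,u,v,z):
    c,r=ray(L,u,v); return c+r*(z-c[2])/r[2]
def atd(L,u,v,w=2):
    c,r=ray(L,u,v); D=L['d'][v-w:v+w+1,u-w:u+w+1]; return c+r*np.median(D[D>0])
def cloud(L):
    fx,fy,cx,cy=L['k']; v,u=np.mgrid[:420,:560]; d=L['d']
    P=np.stack([(u-cx)/fx*d,(v-cy)/fy*d,d],-1)-L['t']; return P@L['R']
def proj(L,P):
    q=L['R']@np.array(P,float)+L['t']; fx,fy,cx,cy=L['k']; return q[0]/q[2]*fx+cx,q[1]/q[2]*fy+cy
E
python3 - <<'E'
from h import *
a,_=grab('scene','scene.png'); b,_=grab('side','side.png')
w,_=grab('wrist')
print(manip.read_state())
for n in('scene','side','wrist'):
    L=load(n); print(n,-L['R'].T@L['t'],L['R'][2],L['k'])
cv2.imwrite('pics/scene2.png',cv2.resize(a,(800,600)));cv2.imwrite('pics/side2.png',cv2.resize(b,(800,600)))
E
```

```text
pics
{'clock': 0.15, 'joints': array([-1.25957906e+00,  3.00355777e-01,  1.52141164e+00, -1.36663036e-05,
        1.32072766e+00, -6.66191404e-02]), 'qd': array([-0.00077868, -0.00355107, -0.00245442,  0.00067674,  0.00200429,
       -0.00030536]), 'effort': array([-2.39956797e-03, -5.31964445e+01, -3.52824426e+01,  7.08004623e-02,
        2.35722569e-02, -6.33068134e-05]), 'eef_pos': array([ 202.81900828, -511.00813565,  187.22128477]), 'eef_rot': array([3.08964208, 1.56989381, 1.89668554]), 'wrist_force': array([-0.44319108, -0.74270743,  0.50418954]), 'moment': array([-0.0099208 , -0.00827294,  0.01089128]), 'finger_gap': 94.0984592994072}
scene [1098.43074312  269.23578221  780.87305176] [-0.58257359 -0.22833955 -0.78004427] [401.64593091 401.64593091 276.89891976 211.84346843]
side [ 33.03819324 597.42573074 913.76217073] [ 0.47389063 -0.46842517 -0.74565778] [400.08969823 400.08969823 282.6858474  201.3234947 ]
wrist [ 278.79334233 -480.45782151  384.2891254 ] [-0.25908691 -0.10237856 -0.96041273] [315.00497075 315.00497075 279.54347752 211.50413786]
```

View pics/scene2.png

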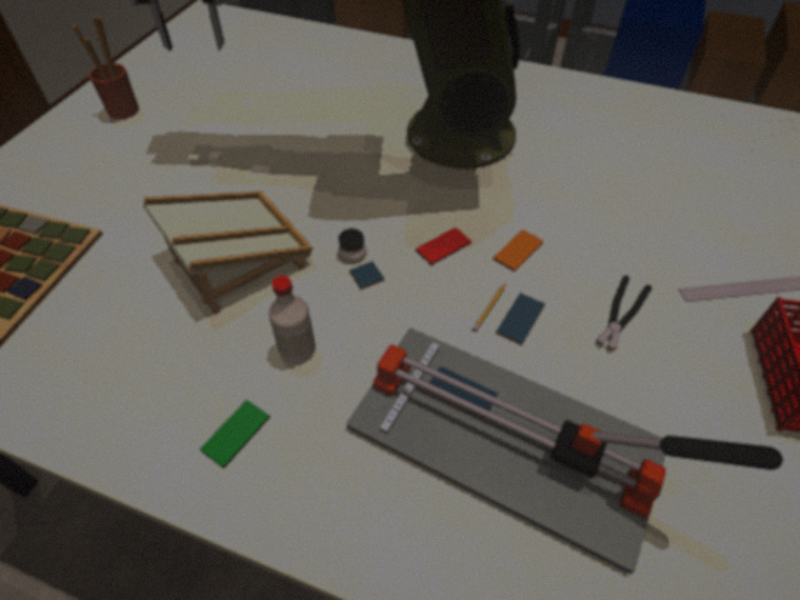

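View pics/side2.png

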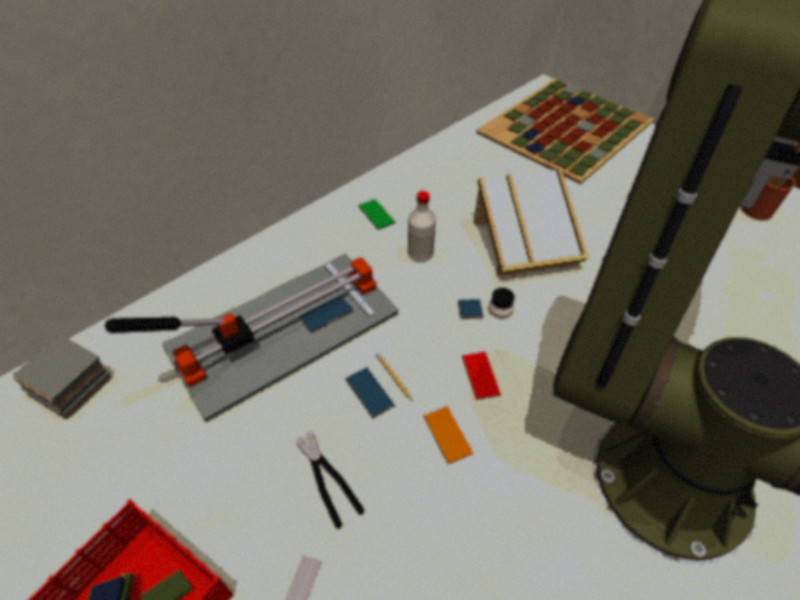

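Candidates (800x600 scene pixels):
- **Half tiles on the bench:** blue (521,317) is the one wanted. Orange (518,249), red (444,245) and green (236,433) are look-alikes.
- **In the cutter:** blue (463,388).
- **Square:** blue (367,274).

Next I'll measure these.

```bash
cat > m.py <<'E'
from h import *
def quad(mask,L,z):
    n,lab,st,_=cv2.connectedComponentsWithStats(mask.astype(np.uint8)); out=[]
    for i in range(1,n):
        if st[i,4]<60: continue
        v,u=np.where(lab==i); W=np.array([atz(L,a,b,z)[:2] for a,b in zip(u,v)])
        out.append((st[i,4],(int(u.mean()),int(v.mean())),W,cv2.minAreaRect(W.astype(np.float32))))
    return out
def blue(im):
    b,g,r=[im[...,i].astype(int) for i in range(3)]
    return (b>r*1.5)&(b-r>18)&(b>=g-4)
if __name__=='__main__':
    for n in('scene','side'):
        L=load(n); m=cv2.morphologyEx(blue(L['im']).astype(np.uint8),cv2.MORPH_OPEN,np.ones((2,2)))
        for z in (8,28):
            for a,c,W,r in quad(m,L,z):
                if r[0][0]>100: print(n,z,a,c,'ctr',np.round(r[0],1),'size',np.round(r[1],1),'ang',round(r[2],1))
    L=load('side'); C=cloud(L)
    poly=np.array([(485,183),(505,181),(530,263),(500,268)])*.7
    poly2=np.array([(520,182),(552,178),(572,250),(540,257)])*.7
    m=np.zeros((420,560),np.uint8); cv2.fillPoly(m,[poly2.astype(int)],1)
    P=C[(m>0)&(L['d']>0)]; print(P.min(0),P.max(0))
    A=np.c_[P[:,:2],np.ones(len(P))]; s=np.linalg.lstsq(A,P[:,2],rcond=None)[0]
    print('slope',s,np.degrees(np.arctan(np.hypot(*s[:2]))),'dir up',np.degrees(np.arctan2(s[1],s[0])),'resid',(A@s-P[:,2]).std())
    crop=lambda L,x,y,w,h,k:cv2.convertScaleAbs(cv2.resize(L['im'][y:y+h,x:x+w],None,fx=k,fy=k,interpolation=cv2.INTER_CUBIC),alpha=1.3)
    a=crop(L,325,110,100,90,6); cv2.imwrite('pics/rack.png',a)
    S=load('scene'); c=crop(S,240,120,230,180,3.4)
    cv2.imwrite('pics/cut.png',c)
E
python3 m.py
```

```text
side 8 369 (228, 219) ctr [663.9 191.3] size [95.1 42.2] ang 81.1
side 8 137 (329, 216) ctr [470.3 -30.9] size [40.2 34.3] ang 46.5
side 8 486 (259, 275) ctr [466.3 250.7] size [42.  91.6] ang 80.1
side 8 191 (75, 414) ctr [482.9 742.1] size [36.7 22.4] ang 46.2
side 28 369 (228, 219) ctr [650.  200.3] size [93.  41.2] ang 81.1
side 28 137 (329, 216) ctr [460.6 -17. ] size [39.3 33.6] ang 46.5
side 28 486 (259, 275) ctr [456.7 258.4] size [41.1 89.5] ang 80.1
side 28 191 (75, 414) ctr [472.9 738.9] size [35.9 21.9] ang 46.2
[ 414.16504865 -387.36177321   36.77949871] [ 591.11646724 -230.24500371  117.25867308]
slope [   0.38188012   -0.23026778 -184.98818576] 24.033639246268883 dir up -31.08932351757506 resid 2.4557326585090933
```

View pics/rack.png

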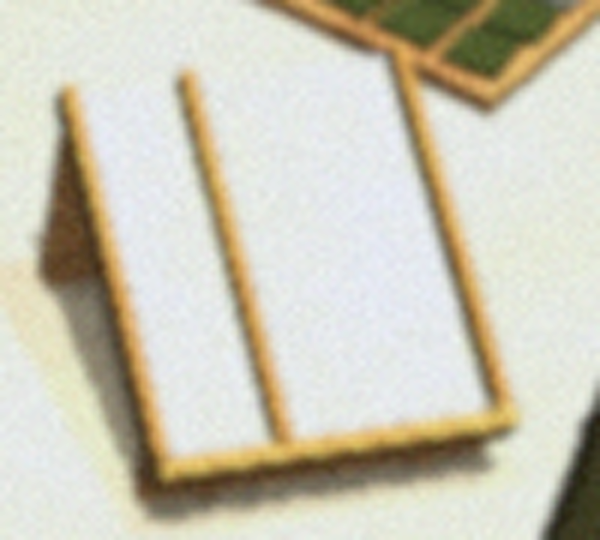

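View pics/cut.png

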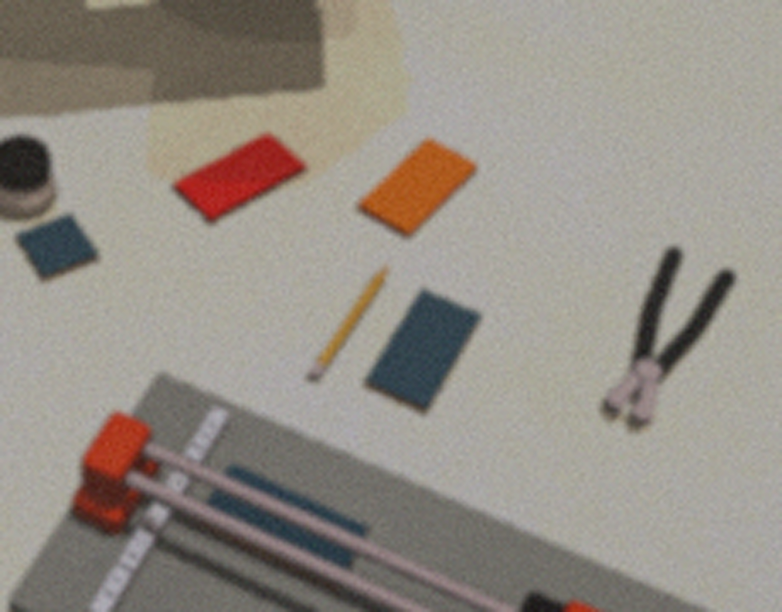

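```bash
cat > f.py <<'E'
from m import *
from scipy.optimize import least_squares as ls
S=load('scene'); D=load('side')
cut=lambda x,y:((x+.5)/3.4-.5+240,(y+.5)/3.4-.5+120)
rk=lambda x,y:((x+.5)/6-.5+325,(y+.5)/6-.5+110)
v2=lambda x,y:(x*.7,y*.7)
c24,s24=np.cos(np.radians(24)),np.sin(np.radians(24))
def deckw(p,q):
    x,y,z=q; h=x*c24-z*s24; Z=34+x*s24+z*c24; c,s=np.cos(p[2]),np.sin(p[2])
    return [p[0]+c*h-s*y,p[1]+s*h+c*y,Z]
def flatw(p,q):
    c,s=np.cos(p[2]),np.sin(p[2]); return [p[0]+c*q[0]-s*q[1],p[1]+s*q[0]+c*q[1],q[2]]
def fit(f,obs,p0):
    g=lambda p:np.concatenate([np.subtract(proj(L,f(p,q)),uv) for L,q,uv in obs])
    r=ls(g,p0,loss='soft_l1',x_scale=[10,10,.1]); print(np.round(r.x[:2],1),'yaw',round(np.degrees(r.x[2]),1),'res px',np.round(np.abs(g(r.x)).reshape(-1,2),1).tolist()); return r.x
if __name__=='__main__':
    print('deck'); fit(deckw,[(D,(215,93,12),rk(70,88)),(D,(215,27,12),rk(188,73)),(D,(215,-93,12),rk(400,55)),(D,(-10,97,14),rk(163,478)),(D,(-10,-97,14),rk(517,425)),(D,(0,31,13),rk(274,440)),(D,(0,-89,14),rk(490,403)),
      (S,(-10,97,14),v2(311,246)),(S,(-10,-97,14),v2(263,193)),(S,(215,-97,12),v2(147,196))],[430,-210,-.54])
    print('cutter'); fit(flatw,[(D,(-100,-210,20),v2(398,312)),(D,(-100,210,20),v2(206,415)),(D,(100,-210,20),v2(347,255)),(D,(100,210,20),v2(163,343)),(S,(-100,-210,20),cut(160,373)),(S,(100,-210,20),v2(349,427)),(S,(100,210,20),v2(632,567)),(S,(-100,210,20),v2(663,460))],[650,200,0.2])
    for nm,pts,z in(('bench',[(427,290),(481,317),(424,410),(366,382)],8),('square',[(68,215),(98,256),(44,278),(17,237)],8),('cutterhalf',[(235,467),(367,527),(355,560)],28)):
        W=np.array([atz(S,*cut(*p),z)[:2] for p in pts]); e=np.diff(np.r_[W,W[:1]],axis=0)
        print(nm,np.round(W,1).tolist(),'mid',np.round(W.mean(0),1),'len',np.round(np.hypot(*e.T),1),'ang',np.round(np.degrees(np.arctan2(e[:,1],e[:,0]))%180,1))
    m=cv2.morphologyEx(blue(D['im']).astype(np.uint8),cv2.MORPH_OPEN,np.ones((2,2)))
    for z in (8,28):
        for a,c,W,r in quad(m,D,z):
            b=cv2.boxPoints(r); print(z,c,np.round(b).tolist(),'mean',W.mean(0).round(1))
    for nm,L,p in(('pot',S,v2(351,238)),('glue',S,v2(283,285)),('pen1',S,cut(385,270)),('pen2',S,cut(316,375))): print(nm,atd(L,int(p[0]),int(p[1])).round(),atz(L,*p,7).round())
E
python3 f.py
```

```text
deck
[ 440.9 -220.5] yaw -32.8 res px [[0.5, 0.8], [0.3, 0.6], [0.2, 1.6], [1.3, 0.2], [0.1, 0.6], [0.2, 0.7], [1.3, 1.6], [1.5, 0.6], [0.5, 2.6], [1.7, 0.7]]
cutter
[692.4 277.8] yaw -7.6 res px [[1.0, 2.1], [1.6, 2.4], [0.6, 1.7], [1.2, 0.2], [0.9, 2.3], [3.6, 4.2], [0.0, 1.9], [3.5, 15.3]]
bench [[420.9, 240.9], [431.8, 283.3], [526.7, 264.1], [518.1, 220.8]] mid [474.4 252.3] len [43.7 96.9 44.1 99.2] ang [ 75.6 168.6  78.7 168.3]
square [[446.9, -34.4], [477.4, 2.9], [511.9, -26.3], [481.9, -61.7]] mid [479.5 -29.9] len [48.2 45.2 46.4 44.4] ang [ 50.7 139.7  49.6 142. ]
cutterhalf [[629.7, 160.6], [641.9, 251.8], [667.1, 251.0]] mid [646.2 221.1] len [92.1 25.2 97.8] ang [ 82.4 178.   67.5]
8 (228, 219) [[636.0, 148.0], [677.0, 141.0], [692.0, 235.0], [650.0, 242.0]] mean [664.2 192. ]
8 (329, 216) [[444.0, -34.0], [469.0, -57.0], [497.0, -28.0], [472.0, -4.0]] mean [470.2 -30.7]
8 (259, 275) [[418.0, 238.0], [508.0, 222.0], [515.0, 264.0], [425.0, 279.0]] mean [465.3 251.2]
8 (75, 414) [[462.0, 737.0], [478.0, 721.0], [504.0, 748.0], [488.0, 763.0]] mean [480.3 742.4]
28 (228, 219) [[622.0, 158.0], [663.0, 151.0], [677.0, 243.0], [637.0, 249.0]] mean [650.3 201. ]
28 (329, 216) [[435.0, -20.0], [459.0, -43.0], [486.0, -14.0], [462.0, 9.0]] mean [460.5 -16.8]
28 (259, 275) [[409.0, 246.0], [497.0, 230.0], [504.0, 271.0], [416.0, 286.0]] mean [455.7 258.8]
28 (75, 414) [[453.0, 734.0], [468.0, 718.0], [493.0, 744.0], [477.0, 759.0]] mean [470.4 739.2]
pot [437. -78.  45.] [404. -93.   7.]
glue [668. -69. 169.] [ 555. -158.    7.]
pen1 [408. 205.   2.] [412. 207.   7.]
pen2 [520. 184.   5.] [524. 187.   7.]
```

```bash
cat > g.py <<'E'
from h import *
from scipy.spatial.transform import Rotation as Ro
DECK=[440.9,-220.5,np.radians(-32.8)]
def R0(): s=manip.read_state(); return np.array(s['eef_pos']),Ro.from_euler('xyz',s['eef_rot']).as_matrix(),s
def plan(p,jaw,tilt=0,tpsi=0,n=None,flip=None):
    """jaw deg; tilt: tool axis leaned so that it points along -normal of slope `tilt` rising toward tpsi (deg)"""
    p0,R,s=R0(); t,f=np.radians(tilt),np.radians(tpsi)
    a=-np.array([-np.sin(t)*np.cos(f),-np.sin(t)*np.sin(f),np.cos(t)])
    j=np.array([np.cos(np.radians(jaw)),np.sin(np.radians(jaw)),0]); j-=a*(a@j); j/=np.linalg.norm(j)
    best=[]
    for q in(j,-j):
        Rt=np.c_[a,np.cross(q,a),q]; best.append(np.degrees(Ro.from_matrix(Rt@R.T).as_rotvec()))
    best.sort(key=np.linalg.norm); d=np.array(p)-p0
    for r in best[:1+(flip is not None)]:
        N=n or int(max(1,np.ceil(max(np.linalg.norm(d)/48,np.linalg.norm(r)/8.3))))
        print('d',d.round(1),'rot',r.round(2),'N',N,'row',(d/N).round(1).tolist()+(r/N).round(2).tolist())
def stat():
    p,R,s=R0(); print('t',round(s['clock'],2),'p',p.round(1),'axis',R[:,0].round(3),'jaw',round(np.degrees(np.arctan2(R[1,2],R[0,2])),1),'j',np.round(s['joints'],2),'F',s['wrist_force'].round(1),'gap',round(s['finger_gap'],1))
def deckp(x,y,z):
    c,s_=np.cos(np.radians(24)),np.sin(np.radians(24)); h=x*c-z*s_; Z=34+x*s_+z*c; C,S=np.cos(DECK[2]),np.sin(DECK[2])
    return np.array([DECK[0]+C*h-S*y,DECK[1]+S*h+C*y,Z])
E
python3 -c "
from g import *
stat(); plan([475,-30,190],-40,flip=1)"
```

```text
t 0.15 p [ 202.8 -511.   187.2] axis [-0.     0.001 -1.   ] jaw -68.4 j [-1.26  0.3   1.52 -0.    1.32 -0.07] F [-0.4 -0.7  0.5] gap 94.1
d [272.2 481.    2.8] rot [-0.04 -0.03 28.35] N 12 row [22.7, 40.1, 0.2, -0.0, -0.0, 2.36]
d [272.2 481.    2.8] rot [-4.0000e-02  6.0000e-02 -1.5165e+02] N 19 row [14.3, 25.3, 0.1, -0.0, 0.0, -7.98]
```

Emit:
jog_arm --moves '[[[23, 40, 1, 0, 0, 2.4], [23, 40, 1, 0, 0, 2.4], [23, 40, 1, 0, 0, 2.4], [23, 40, 1, 0, 0, 2.4], [23, 40, 1, 0, 0, 2.4]]]'

```text
clock: 0.65
eef_pos: [317.5, -306.6, 190.0]
eef_rot: [-3.089, 1.567, 2.21]
wrist_force: [1.1, -0.9, 0.3]
finger_gap: 93.7
```

Emit:
jog_arm --moves '[[[23, 40, 1, 0, 0, 2.4], [23, 40, 1, 0, 0, 2.4], [23, 40, 1, 0, 0, 2.4], [23, 40, 1, 0, 0, 2.4], [23, 40, 1, 0, 0, 2.4]]]'

```text
clock: 1.15
eef_pos: [434.8, -97.3, 195.5]
eef_rot: [3.098, 1.568, 2.332]
wrist_force: [1.0, -1.7, 0.3]
finger_gap: 93.8
```

Emit:
jog_arm --moves '[[[23, 40, 1, 0, 0, 2.4], [23, 40, 1, 0, 0, 2.4], [0, 0, 0, 0, 0, 0]]]'

```text
clock: 1.45
eef_pos: [483.3, -9.4, 197.3]
eef_rot: [2.964, 1.567, 2.291]
wrist_force: [0.8, -0.4, 0.6]
finger_gap: 94.0
```

```bash
python3 -c "
from g import *
stat(); im,_=grab('wrist'); cv2.imwrite('pics/w1.png',cv2.convertScaleAbs(cv2.resize(im,(800,600),interpolation=cv2.INTER_CUBIC),alpha=1.3))"
```

```text
t 1.45 p [483.3  -9.4 197.3] axis [-0.002  0.003 -1.   ] jaw -38.6 j [-0.1   0.14  1.69  0.    1.31  0.58] F [ 0.8 -0.4  0.6] gap 94.0
```

View pics/w1.png

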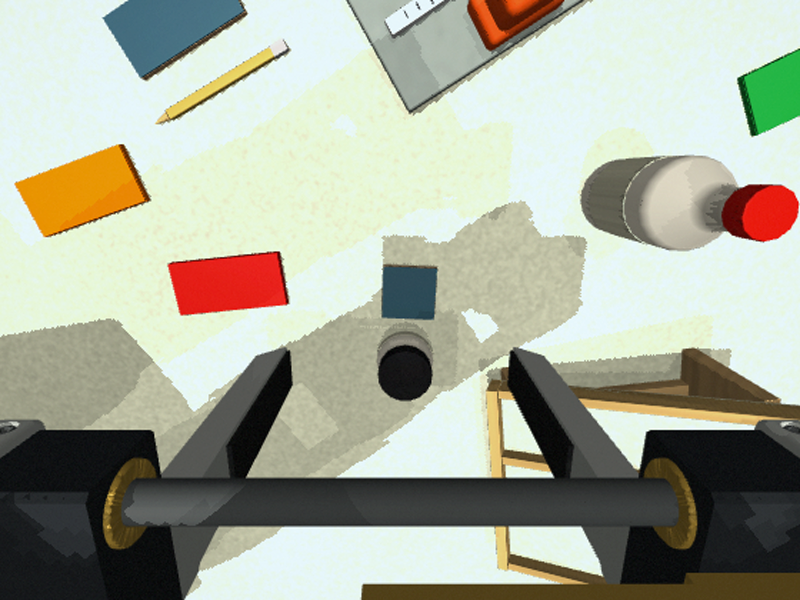

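The wrist view is sharp. The square is at (409,292) with the pot just below it at (405,370). The bench half is at the top left (175,35), with the pencil beside it. I'll get precise poses from this image.

```bash
cat > w.py <<'E'
from m import *; from g import *
def tile(L,z,minA=300):
    m=cv2.morphologyEx(blue(L['im']).astype(np.uint8),cv2.MORPH_OPEN,np.ones((3,3)))
    for a,c,W,r in quad(m,L,z):
        if a<minA: continue
        b=cv2.boxPoints(r); e=b[1]-b[0]; f=b[2]-b[1]
        print('px',c,'area',a,'ctr',np.round(r[0],1),'sides',[(round(float(np.hypot(*q)),1),round(float(np.degrees(np.arctan2(q[1],q[0]))%180),1)) for q in(e,f)])
E
python3 - <<'E'
from w import *
L=load('wrist'); tile(L,8)
P=atd(L,int(409*.7),int(292*.7)); print('depth pt',P)
for x,y in((384,265),(437,267),(434,320),(381,318)): print(atz(L,x*.7,y*.7,8).round(1))
# rack stop corner & bed corner
for n,x,y,z in(('bedcorner',409,112,20),('stop outer low corner',488,388,34+14*.9135+4),('stop inner..',503,568,48)): print(n,atz(L,x*.7,y*.7,z).round(1))
from g import deckp
print(proj(L,deckp(-10,97,14)),proj(L,deckp(-10,-97,14)),proj(L,deckp(0,27,12)))
E
```

```text
px (115, 18) area 3026 ctr [471.5 251.2] sides [(96.6, 169.5), (47.0, 79.5)]
px (285, 204) area 1285 ctr [476.2 -30.9] sides [(46.3, 140.8), (46.1, 50.8)]
depth pt [476.64412355 -29.78783172   8.28615883]
[474.6   2.3   8. ]
[509.7 -28.    8. ]
[478.  -65.2   8. ]
[441.7 -33.8   8. ]
bedcorner [567.4  85.   20. ]
stop outer low corner [ 483.2 -128.1   50.8]
stop inner.. [ 382.7 -295.1   48. ]
(np.float64(340.2012933032288), np.float64(271.2247677701351)) (np.float64(346.8300627860339), np.float64(396.35638622195785)) (np.float64(350.88680557972276), np.float64(320.5840915759403))
```

Emit:
jog_arm --moves '[[[-2, -6, -41, 0, 0, -0.3], [-2, -5, -41, 0, 0, -0.3], [-2, -5, -41, 0, 0, 0], [-1, -5, -41, 0, 0, 0], [0, 0, 0, 0, 0, 0]]]' --gripper 0.4

```text
clock: 2.0
eef_pos: [473.0, -36.2, 29.3]
eef_rot: [2.102, 1.57, 1.412]
wrist_force: [-0.1, 0.1, 1.1]
finger_gap: 66.4
```

```bash
python3 -c "
from g import *
stat(); plan([476,-31,21.5],-39.2)"
```

```text
t 2.0 p [473.  -36.2  29.3] axis [ 0.     0.001 -1.   ] jaw -39.5 j [-0.15  0.34  1.88  0.    0.92  0.53] F [-0.1  0.1  1.1] gap 66.4
d [ 3.   5.2 -7.8] rot [-0.07  0.01  0.33] N 1 row [3.0, 5.2, -7.8, -0.07, 0.01, 0.33]
```

Emit:
jog_arm --moves '[[[3, 5, -4, 0, 0, 0.3], [0, 0, -3.5, 0, 0, 0], [0, 0, 0, 0, 0, 0]]]'

```text
clock: 2.3
eef_pos: [477.9, -32.0, 25.5]
eef_rot: [0.828, 1.567, 0.142]
wrist_force: [0.7, -0.3, 0.8]
finger_gap: 65.8
```

Emit:
jog_arm --moves '[[[0, 0, 0, 0, 0, 0], [0, 0, 0, 0, 0, 0], [0, 0, 0, 0, 0, 0], [0, 0, 0, 0, 0, 0]]]' --gripper -0.3 --squeeze 12

```text
clock: 2.7
eef_pos: [479.8, -32.0, 28.8]
eef_rot: [0.663, 1.561, -0.023]
wrist_force: [0.4, 0.2, -0.5]
finger_gap: 37.1
```

Emit:
jog_arm --moves '[[[0, 0, 15, 0, 0, 0], [0, 0, 20, 0, 0, 0], [0, 0, 40, 0, 0, 0], [0, 0, 40, 0, 0, 0], [0, 0, 0, 0, 0, 0]]]'

```text
clock: 3.2
eef_pos: [478.5, -31.7, 147.7]
eef_rot: [0.704, 1.564, 0.018]
wrist_force: [-0.3, -0.9, 0.0]
finger_gap: 32.9
```

```bash
python3 -c "
from w import *
stat(); grab('wrist'); L=load('wrist'); R=R0()
m=cv2.morphologyEx(blue(L['im']).astype(np.uint8),cv2.MORPH_OPEN,np.ones((3,3)))
tile(L,R[0][2]-13); tile(L,8)
for x in (60,75,90): print(x); plan(deckp(x,60,19+2.5+25),-32.8,24,-32.8)
cv2.imwrite('pics/w2.png',cv2.resize(L['im'],(800,600)))
"
```

```text
t 3.2 p [478.5 -31.7 147.7] axis [ 0.007  0.    -1.   ] jaw -39.3 j [-0.14  0.18  1.77  0.    1.19  0.54] F [-0.3 -0.9  0. ] gap 32.9
px (57, 7) area 609 ctr [470.  161.6] sides [(27.2, 140.8), (11.5, 50.8)]
px (276, 198) area 1723 ctr [495.6  -7.8] sides [(28.8, 139.5), (29.4, 49.5)]
px (57, 7) area 609 ctr [435.6 237.3] sides [(43.0, 140.8), (18.2, 50.8)]
px (276, 198) area 1723 ctr [476.1 -30.9] sides [(45.6, 139.5), (46.5, 49.5)]
60
d [  26.1 -157.9  -44.3] rot [-14.17 -19.18   6.36] N 4 row [6.5, -39.5, -11.1, -3.54, -4.79, 1.59]
75
d [  37.6 -165.4  -38.2] rot [-14.17 -19.18   6.36] N 4 row [9.4, -41.3, -9.6, -3.54, -4.79, 1.59]
90
d [  49.1 -172.8  -32.1] rot [-14.17 -19.18   6.36] N 4 row [12.3, -43.2, -8.0, -3.54, -4.79, 1.59]
```

View pics/w2.png

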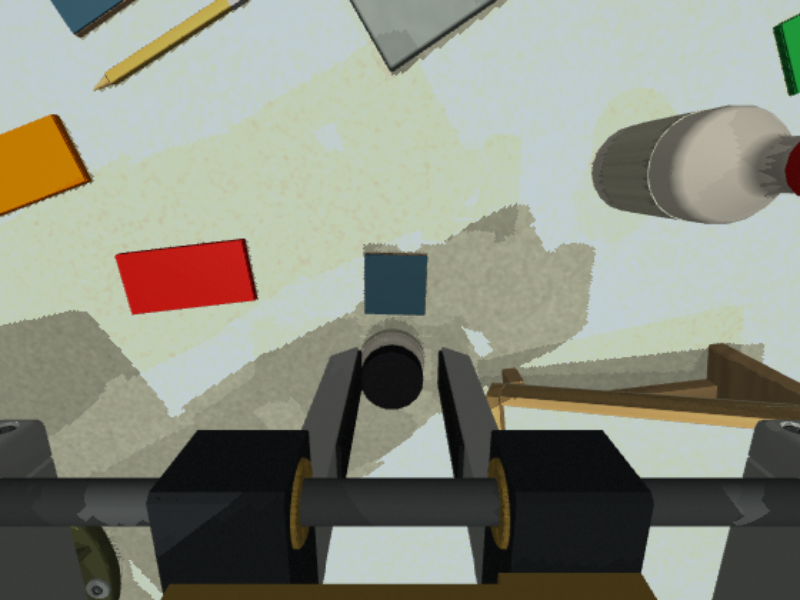

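The fingers closed above the tile because the arm drifted up, and the tile did not move. I'll redo the descent and check the height before closing.

Emit:
jog_arm --moves '[[[-1, 0, -40, 0, 0.4, 0], [-1, 0, -40, 0, 0, 0], [0, 0, -30, 0, 0, 0], [0, 0, 0, 0, 0, 0], [0, 0, 0, 0, 0, 0]]]' --gripper 0.4

```text
clock: 3.75
eef_pos: [473.2, -31.3, 29.4]
eef_rot: [-2.618, 1.565, 2.98]
wrist_force: [-0.1, 0.7, 0.7]
finger_gap: 65.4
```

```bash
python3 -c "
from g import *
stat(); plan([476,-31,20.5],-39.2)"
```

```text
t 3.75 p [473.2 -31.3  29.4] axis [-0.005  0.001 -1.   ] jaw -39.3 j [-0.14  0.34  1.88  0.    0.93  0.54] F [-0.1  0.7  0.7] gap 65.4
d [ 2.8  0.3 -8.9] rot [-0.05 -0.3   0.09] N 1 row [2.8, 0.3, -8.9, -0.05, -0.3, 0.09]
```

Emit:
jog_arm --moves '[[[1.5, 0.3, -5, 0, -0.3, 0], [1, 0, -4, 0, 0, 0]]]'

```text
clock: 3.95
eef_pos: [476.9, -31.1, 22.0]
eef_rot: [0.841, 1.568, 0.155]
wrist_force: [-0.6, 0.0, -0.1]
finger_gap: 65.6
```

Emit:
jog_arm --moves '[[[0, 0, 0, 0, 0, 0]]]'

```text
clock: 4.05
eef_pos: [477.3, -31.1, 22.3]
eef_rot: [0.785, 1.567, 0.099]
wrist_force: [1.0, 0.5, -0.3]
finger_gap: 65.9
```

Emit:
jog_arm --moves '[[[0, 0, 0, 0, 0, 0]]]'

```text
clock: 4.15
eef_pos: [477.7, -31.1, 22.9]
eef_rot: [0.733, 1.566, 0.047]
wrist_force: [-0.7, 0.5, -0.7]
finger_gap: 66.1
```

Emit:
jog_arm --moves '[[[-1, 0, -2, 0, 0.3, 0], [-0.4, 0, -0.6, 0, 0, 0], [-0.4, 0, -0.6, 0, 0, 0], [-0.4, 0, -0.6, 0, 0, 0]]]' --gripper -0.3 --squeeze 12

```text
clock: 4.55
eef_pos: [475.9, -31.2, 19.8]
eef_rot: [0.654, 1.57, -0.032]
wrist_force: [0.1, 0.9, 0.2]
finger_gap: 36.9
```

```bash
python3 -c "
from g import *
stat()"
```

```text
t 4.55 p [475.9 -31.2  19.8] axis [ 0.001 -0.    -1.   ] jaw -39.3 j [-0.14  0.36  1.88  0.    0.9   0.54] F [0.1 0.9 0.2] gap 36.9
```

```bash
python3 -c "
from w import *
stat(); grab('wrist'); L=load('wrist'); tile(L,8); print(proj(L,R0()[0]),proj(L,[476,-31,8]))
cv2.imwrite('pics/w3.png',cv2.resize(L['im'],(800,600)))
"
```

```text
t 4.55 p [475.9 -31.2  19.8] axis [ 0.001 -0.    -1.   ] jaw -39.3 j [-0.14  0.36  1.88  0.    0.9   0.54] F [0.1 0.9 0.2] gap 36.9
px (279, 238) area 3975 ctr [475.7 -30.6] sides [(46.6, 139.0), (46.9, 49.0)]
(np.float64(279.5879110972547), np.float64(246.9042122483657)) (np.float64(279.57375172505624), np.float64(240.15483276919974))
```

View pics/w3.png

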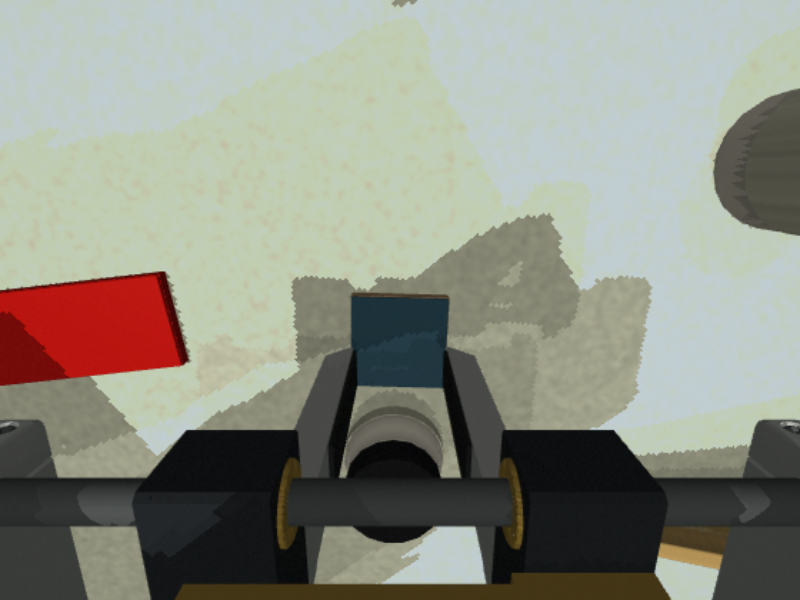

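```bash
python3 -c "
from w import *
L=load('wrist')
for x,y in((346,352),(350,356),(340,370),(330,400),(455,353),(470,365),(400,330),(400,370),(440,380),(330,480),(355,360),(353,385)): print((x,y),atd(L,int(x*.7),int(y*.7),0).round(1))
"
```

```text
(346, 352) [465.2  -9.   43.4]
(350, 356) [466.6 -10.   48.2]
(340, 370) [464.3  -8.9  60.6]
(330, 400) [464.3  -8.5  84.5]
(455, 353) [499.5 -38.2  43.1]
(470, 365) [503.4 -40.9  55.4]
(400, 330) [481.  -25.4   7.5]
(400, 370) [466.9 -42.5   7.8]
(440, 380) [479.3 -59.6   8. ]
(330, 480) [ 4.848e+02 -1.000e-01  1.494e+02]
(355, 360) [466.2 -13.4  44.3]
(353, 385) [461.7 -19.   53.4]
```

```bash
python3 -c "
from w import *
print(manip.tcp_to_tips,[a for a in dir(manip) if a[0]!='_'])
L=load('wrist');print('cam',-L['R'].T@L['t'],R0()[0])
C=cloud(L); d=L['d']
# finger front column profile
for r in range(225,300,6): print(r,[tuple(C[r,c].round(0)) for c in (228,236,242,248,252)])
"
```

```text
19.0 ['Unreachable', 'camera', 'camera_params', 'read_state', 'sign_off', 'tcp_to_tips']
cam [527.54528663  32.45241552 217.00620121] [475.81527867 -31.21025304  19.72250999]
225 [(np.float64(452.0), np.float64(-1.0), np.float64(-0.0)), (np.float64(457.0), np.float64(-5.0), np.float64(-2.0)), (np.float64(460.0), np.float64(-7.0), np.float64(0.0)), (np.float64(466.0), np.float64(-8.0), np.float64(8.0)), (np.float64(468.0), np.float64(-10.0), np.float64(7.0))]
231 [(np.float64(450.0), np.float64(-4.0), np.float64(0.0)), (np.float64(454.0), np.float64(-8.0), np.float64(-1.0)), (np.float64(528.0), np.float64(32.0), np.float64(217.0)), (np.float64(463.0), np.float64(-12.0), np.float64(8.0)), (np.float64(466.0), np.float64(-13.0), np.float64(9.0))]
237 [(np.float64(446.0), np.float64(-7.0), np.float64(0.0)), (np.float64(451.0), np.float64(-11.0), np.float64(0.0)), (np.float64(454.0), np.float64(-14.0), np.float64(-0.0)), (np.float64(460.0), np.float64(-15.0), np.float64(8.0)), (np.float64(463.0), np.float64(-17.0), np.float64(8.0))]
243 [(np.float64(444.0), np.float64(-11.0), np.float64(1.
[... 2167 characters left out ...]
p.float64(432.0), np.float64(-47.0), np.float64(0.0)), (np.float64(434.0), np.float64(-49.0), np.float64(-0.0))]
291 [(np.float64(465.0), np.float64(-9.0), np.float64(94.0)), (np.float64(466.0), np.float64(-12.0), np.float64(91.0)), (np.float64(462.0), np.float64(-19.0), np.float64(78.0)), (np.float64(428.0), np.float64(-51.0), np.float64(-1.0)), (np.float64(431.0), np.float64(-53.0), np.float64(-0.0))]
297 [(np.float64(466.0), np.float64(-9.0), np.float64(100.0)), (np.float64(467.0), np.float64(-13.0), np.float64(96.0)), (np.float64(460.0), np.float64(-21.0), np.float64(79.0)), (np.float64(427.0), np.float64(-53.0), np.float64(4.0)), (np.float64(432.0), np.float64(-52.0), np.float64(11.0))]
```

The depth image shows the fingertips at z≈42 with the reported TCP at 19.8. So the real tips are about 22 mm behind the reported TCP, not 19 mm ahead of it. I'll open, go lower in small steps and check force and depth.

Emit:
jog_arm --moves '[[[0, 0, 0, 0, 0, 0], [0, 0, 0, 0, 0, 0], [-0.4, 0, -10, 0, 0, 0], [-0.4, 0, -10, 0, 0, 0], [-0.4, 0, -5, 0, 0, 0]]]' --gripper 0.4

```text
clock: 5.1
eef_pos: [474.7, -31.2, -6.9]
eef_rot: [0.612, 1.569, -0.074]
wrist_force: [0.6, -0.3, 0.0]
finger_gap: 65.5
```

```bash
cat >> w.py <<'E'
def tips():
    """z and xy of lowest visible finger points (left/right), wrist view"""
    L=load('wrist'); p,R,s=R0(); C=cloud(L); ok=L['d']>0
    Q=(C-p)@R   # tool coords: x along fingers
    for sg in(-1,1):
        m=ok&(Q[...,0]>-60)&(Q[...,0]<30)&(abs(Q[...,1])<14)&(Q[...,2]*sg>s['finger_gap']/2-6)&(Q[...,2]*sg<s['finger_gap']/2+14)&(L['im'].max(-1)<110)&(L['d']<205)
        q=Q[m]
        if len(q): k=q[:,0]>np.percentile(q[:,0],99)-6; print('finger',sg,'tip toolx',np.percentile(q[:,0],[90,98,99.5]).round(1),'y,z there',q[k][:,1].max().round(1),q[k][:,1].min().round(1),np.median(q[k][:,2]).round(1),len(q))
E
python3 -c "
from w import *
stat(); tips(); grab('wrist'); tips()"
```

```text
t 5.1 p [474.7 -31.2  -6.9] axis [ 0.002 -0.    -1.   ] jaw -39.3 j [-0.14  0.41  1.89  0.    0.84  0.54] F [ 0.6 -0.3  0. ] gap 65.5
finger -1 tip toolx [-52.5 -51.5 -51.3] y,z there 11.9 10.4 -28.2 25
finger 1 tip toolx [-51.1 -49.4 -49.4] y,z there 11.8 10.6 28.4 47
finger -1 tip toolx [-25.5 -19.6  -8.1] y,z there 11.0 -7.0 -32.8 1129
finger 1 tip toolx [-25.7 -19.7 -14.2] y,z there 10.6 -7.3 33.2 1121
```

Emit:
jog_arm --moves '[[[1, 0, -6, 0, 0, 0], [0, 0, -4.5, 0, 0, 0], [-0.3, 0, -0.6, 0, 0, 0]]]'

```text
clock: 5.45
eef_pos: [475.4, -31.2, -17.7]
eef_rot: [0.812, 1.57, 0.126]
wrist_force: [-10.5, 1.4, 27.7]
finger_gap: 65.6
```

```bash
python3 -c "
from w import *
stat(); grab('wrist'); tips()"
```

```text
t 5.45 p [475.4 -31.2 -17.7] axis [ 0.001  0.    -1.   ] jaw -39.3 j [-0.14  0.43  1.9   0.    0.82  0.54] F [-10.5   1.4  27.7] gap 65.6
finger -1 tip toolx [-24.6 -18.4 -17.1] y,z there 10.5 -13.1 -33.2 1169
finger 1 tip toolx [-24.3 -18.1 -17.5] y,z there 10.7 -11.8 32.9 1170
```

Emit:
jog_arm --moves '[[[0.5, 0, 2.5, 0, 0, 0], [0, 0, 0, 0, 0, 0]]]'

```text
clock: 5.7
eef_pos: [476.2, -31.2, -14.9]
eef_rot: [0.647, 1.569, -0.039]
wrist_force: [0.6, 0.0, -0.1]
finger_gap: 65.9
```

Emit:
jog_arm --moves '[[[-0.2, 0, -0.4, 0, 0, 0], [-0.2, 0, -0.4, 0, 0, 0], [-0.2, 0, -0.4, 0, 0, 0], [-0.2, 0, -0.4, 0, 0, 0]]]' --gripper -0.3 --squeeze 12

```text
clock: 6.1
eef_pos: [475.6, -31.2, -16.8]
eef_rot: [0.693, 1.569, 0.007]
wrist_force: [-1.9, 0.7, 9.6]
finger_gap: 47.7
```

Emit:
jog_arm --moves '[[[0, 0, 8, 0, 0, 0], [0, 0, 30, 0, 0, 0], [0, 0, 45, 0, 0, 0], [0, 0, 45, 0, 0, 0], [0, 0, 0, 0, 0, 0]]]'

```text
clock: 6.6
eef_pos: [473.6, -30.9, 115.9]
eef_rot: [-2.743, 1.569, 2.854]
wrist_force: [0.0, 0.6, -1.0]
finger_gap: 48.0
```

```bash
python3 -c "
from w import *
stat(); plan(deckp(80,60,60),-32.8,24,-32.8)"
```

```text
t 6.6 p [473.6 -30.9 115.9] axis [-0.002  0.001 -1.   ] jaw -39.3 j [-0.14  0.21  1.81  0.    1.12  0.54] F [ 0.   0.6 -1. ] gap 48.0
d [  40.7 -165.5    5.5] rot [-14.15 -19.52   6.4 ] N 4 row [10.2, -41.4, 1.4, -3.54, -4.88, 1.6]
```

Emit:
jog_arm --moves '[[[10, -33, 1, -2.8, -3.9, 1.3], [8, -33, 1, -2.8, -3.9, 1.3], [8, -33, 1, -2.8, -3.9, 1.3], [8, -33, 1, -2.8, -3.9, 1.3], [7, -33, 1, -2.8, -3.9, 1.3]]]'

```text
clock: 7.1
eef_pos: [516.1, -199.1, 121.9]
eef_rot: [-0.003, 1.138, -0.564]
wrist_force: [-0.3, -1.2, -0.6]
finger_gap: 48.0
```

```bash
python3 -c "
from w import *
stat(); im,d=grab('wrist'); L=load('wrist'); plan(deckp(80,60,10),-32.8,24,-32.8)
im=cv2.resize(im,(800,600))
for q in((-10,97,14),(-10,-97,14),(0,27,12),(215,27,12),(215,93,12),(0,89,0),(0,31,0),(0,-89,0),(215,-93,12)):
    u,v=proj(L,deckp(*q)); print(q,round(u/.7),round(v/.7)); cv2.circle(im,(int(u/.7),int(v/.7)),3,(0,0,255),1)
cv2.imwrite('pics/w4.png',im)"
```

```text
t 7.1 p [ 516.1 -199.1  121.9] axis [ 0.355 -0.224 -0.908] jaw -32.2 j [-0.4   0.15  1.93 -0.12  0.63  0.24] F [-0.3 -1.2 -0.6] gap 48.0
d [ 15.8  -5.5 -45.5] rot [ 0.67  0.8  -0.64] N 2 row [7.9, -2.8, -22.7, 0.33, 0.4, -0.32]
(-10, 97, 14) 227 254
(-10, -97, 14) 255 545
(0, 27, 12) 257 371
(215, 27, 12) 619 372
(215, 93, 12) 636 263
(0, 89, 0) 254 264
(0, 31, 0) 262 357
(0, -89, 0) 275 519
(215, -93, 12) 593 537
```

View pics/w4.png

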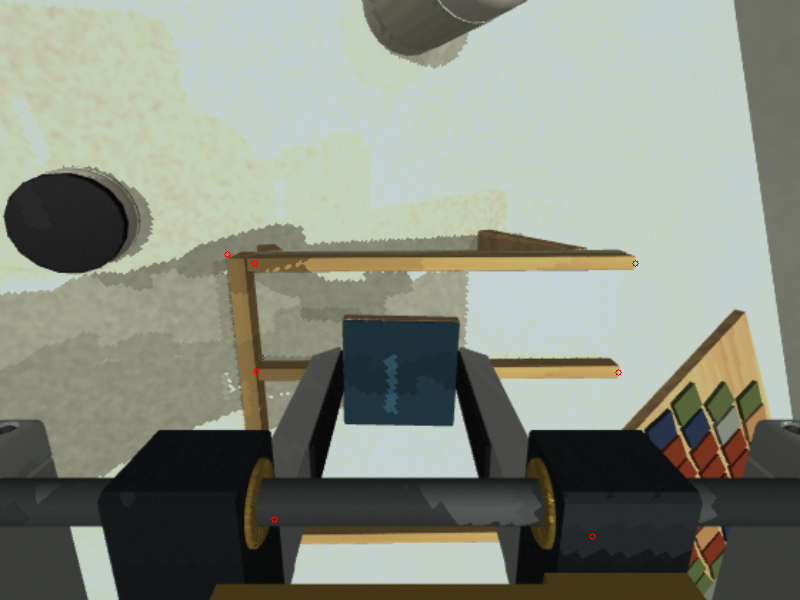

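The deck model matches the picture: the stop corner is at (228,254), the mid divider end at (619,372) and the upper end at (636,263). The square is in the jaws at (400,370). Lowering it onto the slope.

Emit:
jog_arm --moves '[[[6, -2, -14, 0.3, 0.4, -0.3], [5, -2, -14, 0.3, 0.4, -0.3], [5, -2, -14, 0, 0, 0], [2, -1, -5, 0, 0, 0]]]'

```text
clock: 7.55
eef_pos: [532.2, -210.7, 71.0]
eef_rot: [-0.003, 1.153, -0.578]
wrist_force: [-0.4, 0.3, -0.5]
finger_gap: 47.8
```

```bash
python3 -c "
from w import *
stat(); plan(deckp(80,60,-14),-32.8,24,-32.8)"
```

```text
t 7.55 p [ 532.2 -210.7   71. ] axis [ 0.34  -0.222 -0.914] jaw -32.9 j [-0.41  0.28  1.91 -0.14  0.54  0.27] F [-0.4  0.3 -0.5] gap 47.8
d [  7.5  -2.1 -17.3] rot [ 0.03 -0.09  0.16] N 1 row [7.5, -2.1, -17.3, 0.03, -0.09, 0.16]
```

Emit:
jog_arm --moves '[[[3.5, -1, -8, 0, 0, 0], [3, -1, -6, 0, 0, 0], [0, 0, -1, 0, 0, 0]]]'

```text
clock: 7.85
eef_pos: [538.8, -212.5, 54.4]
eef_rot: [-0.004, 1.154, -0.578]
wrist_force: [0.5, -0.1, 0.9]
finger_gap: 48.3
```

```bash
python3 -c "
from w import *
stat(); plan(deckp(80,60,-16.5),-32.8,24,-32.8); im,d=grab('wrist');tips()
L=load('wrist');C=cloud(L);p=C[blue(L['im'])&(L['d']>0)&(L['d']<260)]
c,s=np.cos(np.radians(24)),np.sin(np.radians(24)); o=p-[*DECK[:2],34]; h=o[:,0]*np.cos(DECK[2])+o[:,1]*np.sin(DECK[2]); y=-o[:,0]*np.sin(DECK[2])+o[:,1]*np.cos(DECK[2])
x=h*c+o[:,2]*s; z=-h*s+o[:,2]*c
print('tile x',np.percentile(x,[2,98]),'y',np.percentile(y,[2,98]),'z',np.percentile(z,[5,50,95]))
"
```

```text
t 7.85 p [ 538.8 -212.5   54.4] axis [ 0.339 -0.221 -0.915] jaw -32.9 j [-0.4   0.32  1.9  -0.14  0.51  0.28] F [ 0.5 -0.1  0.9] gap 48.3
d [ 1.7 -0.8 -2.9] rot [-0.   -0.17  0.15] N 1 row [1.7, -0.8, -2.9, -0.0, -0.17, 0.15]
finger -1 tip toolx [-24.2 -21.6 -17.7] y,z there 13.9 -13.9 -21.6 1392
finger 1 tip toolx [-24.3 -22.  -18.8] y,z there 14.0 -14.0 21.5 1380
tile x [ 57.06990135 101.8999482 ] y [38.03202546 83.16860527] z [10.93151053 11.92457852 12.88950141]
```

Emit:
jog_arm --moves '[[[1.1, -0.7, -2.6, 0, 0, 0]]]'

```text
clock: 8.0
eef_pos: [540.0, -213.1, 52.4]
eef_rot: [-0.004, 1.154, -0.578]
wrist_force: [0.5, 0.2, 0.1]
finger_gap: 48.2
```

Emit:
jog_arm --moves '[[[0.2, -0.1, -0.6, 0, 0, 0]]]'

```text
clock: 8.1
eef_pos: [540.2, -213.3, 51.9]
eef_rot: [-0.003, 1.153, -0.578]
wrist_force: [0.2, -0.4, 0.3]
finger_gap: 48.1
```

```bash
python3 -c "
from w import *
stat(); plan(deckp(80,60,-16.5),-32.8,24,-32.8)"
```

```text
t 8.1 p [ 540.2 -213.3   51.9] axis [ 0.34  -0.221 -0.914] jaw -32.9 j [-0.4   0.33  1.9  -0.15  0.5   0.28] F [ 0.2 -0.4  0.3] gap 48.1
d [ 0.2 -0.  -0.4] rot [ 0.02 -0.11  0.14] N 1 row [0.2, -0.0, -0.4, 0.02, -0.11, 0.14]
```

Emit:
jog_arm --moves '[[[0.3, -0.2, -0.9, 0, 0, 0], [0, 0, 0, 0, 0, 0]]]'

```text
clock: 8.3
eef_pos: [540.8, -213.6, 51.6]
eef_rot: [-0.003, 1.152, -0.577]
wrist_force: [1.3, -0.3, 0.2]
finger_gap: 47.9
```

Emit:
jog_arm --moves '[[[0, 0, -0.3, 0, 0, 0], [0, 0, -0.3, 0, 0, 0], [0, 0, -0.3, 0, 0, 0]]]' --gripper 0.32

```text
clock: 8.6
eef_pos: [541.0, -213.6, 51.0]
eef_rot: [-0.003, 1.152, -0.577]
wrist_force: [-0.2, -0.4, 0.7]
finger_gap: 61.6
```

Emit:
jog_arm --moves '[[[-3, 2, 9, 0, 0, 0], [-9, 6, 24, 0, 0, 0], [-14, 9, 38, 0, 0, 0], [-17, 11, 45, 0, 0, 0], [0, 0, 0, 0, 0, 0]]]'

```text
clock: 9.1
eef_pos: [494.9, -183.9, 172.3]
eef_rot: [-0.002, 1.153, -0.576]
wrist_force: [0.6, 0.0, -0.9]
finger_gap: 62.0
```

```bash
cat >> w.py <<'E'
def indeck(mn=150):
    L=load('wrist'); C=cloud(L); m=cv2.morphologyEx(blue(L['im']).astype(np.uint8),cv2.MORPH_OPEN,np.ones((3,3)))
    n,lab,st,_=cv2.connectedComponentsWithStats(m)
    c,s=np.cos(np.radians(24)),np.sin(np.radians(24))
    for i in range(1,n):
        if st[i,4]<mn: continue
        o=C[(lab==i)&(L['d']>0)]-[*DECK[:2],34]
        h=o[:,0]*np.cos(DECK[2])+o[:,1]*np.sin(DECK[2]); y=-o[:,0]*np.sin(DECK[2])+o[:,1]*np.cos(DECK[2])
        x=h*c+o[:,2]*s; z=-h*s+o[:,2]*c
        print('deck blob',st[i,4],'x',np.percentile(x,[1,99]).round(1),'y',np.percentile(y,[1,99]).round(1),'z',np.percentile(z,[5,50,95]).round(1))
E
python3 -c "
from w import *
stat(); grab('wrist'); indeck(); plan([471.5,251.2,130],79.5,flip=1)"
```

```text
t 9.1 p [ 494.9 -183.9  172.3] axis [ 0.34  -0.221 -0.914] jaw -32.9 j [-0.38  0.04  1.93 -0.11  0.77  0.26] F [ 0.6  0.  -0.9] gap 62.0
deck blob 2090 x [ 0.6 46.4] y [37.1 82.8] z [7.3 8.5 9.6]
deck blob 294 x [366.6 409.4] y [-164.4 -118.8] z [-198.4 -190.6 -182.9]
deck blob 223 x [427.7 467. ] y [-174.3 -131.2] z [-223.8 -217.  -209.6]
d [-23.1 435.2 -39.5] rot [ 23.17   9.88 -66.56] N 10 row [-2.3, 43.5, -3.9, 2.32, 0.99, -6.66]
d [-23.1 435.2 -39.5] rot [-10.98  25.76 110.57] N 14 row [-1.6, 31.1, -2.8, -0.78, 1.84, 7.9]
```

The square is in the narrow lane: deck x from 0.6 to 46.4, y centred at 60, top at z 8.5. Next is the half on the bench.

Emit:
jog_arm --moves '[[[-2, 43, -2, 2.32, 0.99, -6.66], [-2, 43, -2, 2.32, 0.99, -6.66], [-2, 43, -2, 2.32, 0.99, -6.66], [-2, 43, -2, 2.32, 0.99, -6.66], [-2, 43, -2, 2.32, 0.99, -6.66]]]' --gripper 0.32

```text
clock: 9.65
eef_pos: [482.6, 23.1, 156.7]
eef_rot: [0.268, 1.353, -0.896]
wrist_force: [0.1, -0.5, 0.2]
finger_gap: 62.5
```

Emit:
jog_arm --moves '[[[-2, 42, -4, 2.32, 0.99, -6.66], [-2, 42, -4, 2.32, 0.99, -6.66], [-2, 42, -4, 2.32, 0.99, -6.66], [-2, 42, -4, 2.32, 0.99, -6.66], [-2, 40, -4, 2.32, 0.99, -6.66]]]'

```text
clock: 10.15
eef_pos: [470.0, 240.5, 131.4]
eef_rot: [-1.661, 1.553, 2.852]
wrist_force: [0.6, -0.6, 0.7]
finger_gap: 62.1
```

```bash
python3 -c "
from w import *
stat(); grab('wrist'); tile(load('wrist'),8); tile(load('wrist'),28); plan([471.5,251.2,30],79.5)
cv2.imwrite('pics/w5.png',cv2.resize(load('wrist')['im'],(800,600)))"
```

```text
t 10.15 p [470.  240.5 131.4] axis [-0.017  0.005 -1.   ] jaw -101.4 j [0.4  0.31 1.64 0.01 1.2  2.16] F [ 0.6 -0.6  0.7] gap 62.1
px (277, 5) area 1376 ctr [641.6 203.7] sides [(10.8, 168.5), (103.1, 78.5)]
px (269, 197) area 3935 ctr [471.6 252.2] sides [(95.8, 169.1), (46.0, 79.1)]
px (277, 5) area 1376 ctr [636. 205.] sides [(10.1, 168.5), (96.7, 78.5)]
px (269, 197) area 3935 ctr [476.7 250.4] sides [(89.7, 169.1), (43.1, 79.1)]
d [   2.1    6.9 -100.5] rot [-0.47 -1.09  1.35] N 3 row [0.7, 2.3, -33.5, -0.16, -0.36, 0.45]
```

View pics/w5.png

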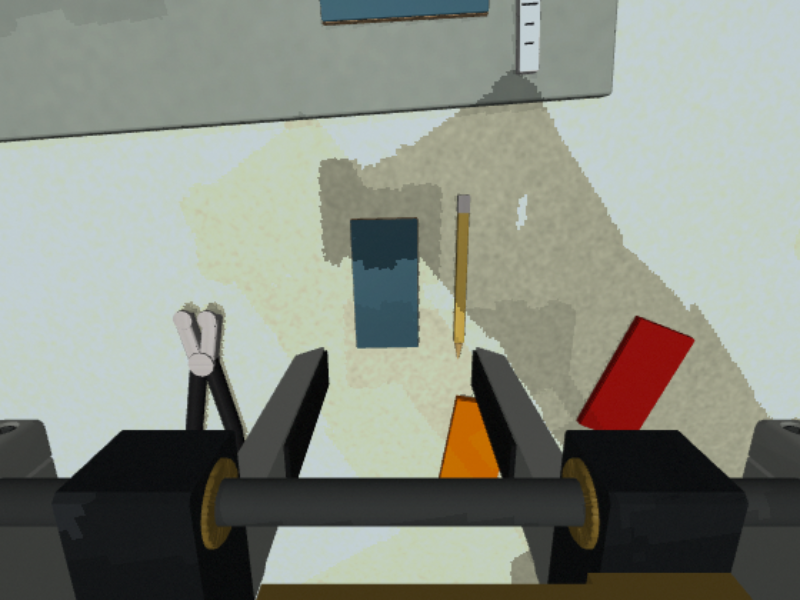

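Emit:
jog_arm --moves '[[[0.5, 3, -35, -0.2, -0.5, 0.4], [0.5, 3, -35, -0.2, -0.4, 0.4], [0.3, 3, -30, 0, 0, 0], [0.3, 2, -24, 0, 0, 0], [0, 0, 0, 0, 0, 0]]]'

```text
clock: 10.7
eef_pos: [468.6, 256.7, -2.6]
eef_rot: [-1.247, 1.563, -3.008]
wrist_force: [0.3, -0.5, 0.8]
finger_gap: 61.9
```

```bash
python3 -c "
from w import *
stat(); grab('wrist'); tile(load('wrist'),8); plan([471.6,252,-14.8],79.1)"
```

```text
t 10.7 p [468.6 256.7  -2.6] axis [-0.008 -0.001 -1.   ] jaw -100.9 j [0.43 0.51 1.72 0.   0.92 2.19] F [ 0.3 -0.5  0.8] gap 61.9
px (287, 241) area 10410 ctr [471.5 251.9] sides [(96.8, 169.6), (46.7, 79.6)]
d [  2.2  -4.9 -13.8] rot [ 0.02 -0.36  0.01] N 1 row [2.2, -4.9, -13.8, 0.02, -0.36, 0.01]
```

Emit:
jog_arm --moves '[[[2, -4.5, -0.5, 0, -0.3, 0.5], [0.5, 0, -6, 0, -0.1, 0], [0.3, 0, -4, 0, 0, 0]]]'

```text
clock: 11.05
eef_pos: [474.3, 252.3, -8.8]
eef_rot: [2.013, 1.565, 0.261]
wrist_force: [0.3, -0.8, 1.0]
finger_gap: 61.5
```

```bash
python3 -c "
from w import *
stat(); plan([471.6,252,-14.8],79.4)"
```

```text
t 11.05 p [474.3 252.3  -8.8] axis [ 0.006  0.002 -1.   ] jaw -100.4 j [ 0.42  0.52  1.73 -0.    0.89  2.17] F [ 0.3 -0.8  1. ] gap 61.5
d [-2.7 -0.3 -6. ] rot [-0.09  0.32 -0.22] N 1 row [-2.7, -0.3, -6.0, -0.09, 0.32, -0.22]
```

Emit:
jog_arm --moves '[[[-2, 0, -4, 0, 0.3, 0], [-0.7, 0, -2, 0, 0, 0], [0, 0, -0.4, 0, 0, 0]]]'

```text
clock: 11.35
eef_pos: [471.9, 252.3, -15.0]
eef_rot: [2.778, 1.568, 1.026]
wrist_force: [-0.2, -0.0, 0.5]
finger_gap: 62.0
```

Emit:
jog_arm --moves '[[[0, 0, -0.3, 0, 0, 0], [0, 0, -0.3, 0, 0, 0], [0, 0, -0.3, 0, 0, 0], [0, 0, -0.3, 0, 0, 0]]]' --gripper -0.3 --squeeze 20

```text
clock: 11.75
eef_pos: [472.0, 252.4, -15.5]
eef_rot: [2.666, 1.568, 0.914]
wrist_force: [-2.9, -2.0, 5.7]
finger_gap: 47.8
```

```bash
python3 -c "
from w import *
stat()"
```

```text
t 11.75 p [472.  252.4 -15.5] axis [ 0.002  0.002 -1.   ] jaw -100.4 j [0.42 0.53 1.73 0.   0.88 2.17] F [-2.9 -2.   5.7] gap 47.8
```

Emit:
jog_arm --moves '[[[0, 0, 8, 0, 0, 0], [0, 0, 30, 0, 0, 0], [0, 0, 45, 0, 0, 0], [0, 0, 45, 0, 0, 0], [0, -10, 20, 0, 0, 0]]]'

```text
clock: 12.25
eef_pos: [469.2, 241.7, 136.3]
eef_rot: [-1.327, 1.567, -3.078]
wrist_force: [0.8, 0.5, -1.6]
finger_gap: 47.6
```

```bash
python3 -c "
from w import *
stat(); plan(deckp(80,-33,50),-32.8,24,-32.8)"
```

```text
t 12.25 p [469.2 241.7 136.3] axis [-0.004 -0.    -1.   ] jaw -100.3 j [0.41 0.3  1.64 0.   1.2  2.16] F [ 0.8  0.5 -1.6] gap 47.6
d [  -1.9 -518.5  -24.1] rot [-23.19 -10.31  66.55] N 11 row [-0.2, -47.1, -2.2, -2.11, -0.94, 6.05]
```

Emit:
jog_arm --moves '[[[0, -43, 1, -1.95, -0.86, 5.55], [0, -43, 1, -1.95, -0.86, 5.55], [0, -43, 1, -1.95, -0.86, 5.55], [0, -43, 1, -1.95, -0.86, 5.55], [0, -43, 1, -1.95, -0.86, 5.55]]]'

```text
clock: 12.75
eef_pos: [470.2, 22.7, 148.5]
eef_rot: [0.366, 1.38, -0.878]
wrist_force: [1.2, -0.4, -0.8]
finger_gap: 47.4
```

Emit:
jog_arm --moves '[[[0, -43, 0, -1.95, -0.86, 5.55], [0, -43, 0, -1.95, -0.86, 5.55], [0, -43, 0, -1.95, -0.86, 5.55], [0, -43, 0, -1.95, -0.86, 5.55], [0, -43, 0, -1.95, -0.86, 5.55]]]'

```text
clock: 13.25
eef_pos: [469.1, -196.9, 152.4]
eef_rot: [0.099, 1.199, -0.636]
wrist_force: [0.9, 0.2, -0.2]
finger_gap: 48.0
```

Emit:
jog_arm --moves '[[[0, -43, -6, -1.95, -0.86, 5.55], [0, -25, -6, -1.95, -0.86, 5.55], [0, 0, 0, 0, 0, 0]]]'

```text
clock: 13.55
eef_pos: [467.9, -265.0, 142.7]
eef_rot: [-0.004, 1.136, -0.545]
wrist_force: [-0.8, 0.9, -0.5]
finger_gap: 47.7
```

```bash
python3 -c "
from w import *
stat(); grab('wrist'); indeck(); plan(deckp(80,-33,10),-32.8,24,-32.8)"
```

```text
t 13.55 p [ 467.9 -265.   142.7] axis [ 0.361 -0.218 -0.907] jaw -31.0 j [-0.59  0.08  1.96  0.03  0.66 -0.08] F [-0.8  0.9 -0.5] gap 47.7
deck blob 3412 x [ 0.7 46.5] y [37.1 82.8] z [7.2 8.4 9.6]
deck blob 11548 x [ 63.4 109.6] y [-70.   24.7] z [102.8 104.  105.2]
deck blob 352 x [367.2 408. ] y [-163.3 -119.3] z [-198.1 -190.7 -183.2]
deck blob 269 x [427.7 468.6] y [-173.8 -130.9] z [-224.7 -217.1 -209.8]
d [ 12.7 -21.6 -67.5] rot [ 0.47  0.78 -1.55] N 2 row [6.4, -10.8, -33.8, 0.24, 0.39, -0.77]
```

Emit:
jog_arm --moves '[[[4, -7, -20, 0.24, 0.39, -0.75], [4, -7, -20, 0.24, 0.39, -0.75], [4, -7, -20, 0, 0, 0], [2, -2, -8, 0, 0, 0], [0, 0, 0, 0, 0, 0]]]'

```text
clock: 14.1
eef_pos: [484.8, -284.2, 76.9]
eef_rot: [0.012, 1.15, -0.57]
wrist_force: [-0.0, -0.3, -0.1]
finger_gap: 48.1
```

```bash
python3 -c "
from w import *
stat(); grab('wrist'); indeck(500); plan(deckp(80,-33,-14),-32.8,24,-32.8)"
```

```text
t 14.1 p [ 484.8 -284.2   76.9] axis [ 0.344 -0.22  -0.913] jaw -33.4 j [-0.6   0.24  1.95  0.03  0.53 -0.04] F [-0.  -0.3 -0.1] gap 48.1
deck blob 6437 x [ 0.7 46.6] y [37. 83.] z [7.3 8.4 9.5]
deck blob 11565 x [ 59.7 105.5] y [-76.6  18. ] z [32.8 33.8 34.8]
d [  4.3  -6.7 -23.7] rot [-0.16  0.26  0.47] N 1 row [4.3, -6.7, -23.7, -0.16, 0.26, 0.47]
```

Emit:
jog_arm --moves '[[[2, -3, -10, 0, 0.2, 0.4], [2, -2.5, -8, 0, 0, 0], [0.5, -0.5, -3, 0, 0, 0]]]'

```text
clock: 14.45
eef_pos: [490.8, -290.2, 57.8]
eef_rot: [0.008, 1.149, -0.566]
wrist_force: [-1.0, 0.7, -1.2]
finger_gap: 47.7
```

```bash
python3 -c "
from w import *
stat(); grab('wrist'); indeck(500); plan(deckp(80,-33,-14.7),-32.8,24,-32.8)"
```

```text
t 14.45 p [ 490.8 -290.2   57.8] axis [ 0.346 -0.22  -0.912] jaw -32.9 j [-0.61  0.29  1.94  0.04  0.49 -0.06] F [-1.   0.7 -1.2] gap 47.7
deck blob 8146 x [ 0.6 46.6] y [37.3 82.9] z [7.3 8.4 9.5]
deck blob 11565 x [ 59.5 105.3] y [-78.5  16.1] z [12.1 13.1 14.1]
d [-1.2 -1.  -4.4] rot [-0.07  0.21  0.03] N 1 row [-1.2, -1.0, -4.4, -0.07, 0.21, 0.03]
```

Emit:
jog_arm --moves '[[[0.3, -1.2, -3, 0, 0.2, 0], [0.3, -0.2, -1.2, 0, 0, 0]]]'

```text
clock: 14.7
eef_pos: [491.3, -291.6, 53.2]
eef_rot: [0.003, 1.153, -0.571]
wrist_force: [-0.0, 0.1, -0.8]
finger_gap: 47.7
```

Emit:
jog_arm --moves '[[[0.2, -0.2, -0.8, 0, 0, 0]]]'

```text
clock: 14.8
eef_pos: [491.6, -291.8, 52.7]
eef_rot: [0.003, 1.153, -0.571]
wrist_force: [-11.0, 8.0, 16.6]
finger_gap: 47.8
```

```bash
python3 -c "
from w import *
stat(); grab('wrist'); indeck(500); plan(deckp(80,-33,-14.7),-32.8,24,-32.8)"
```

```text
t 14.8 p [ 491.6 -291.8   52.7] axis [ 0.342 -0.219 -0.914] jaw -32.9 j [-0.61  0.31  1.93  0.03  0.48 -0.06] F [-11.    8.   16.6] gap 47.8
deck blob 8731 x [ 0.5 46.7] y [37.2 83. ] z [7.3 8.4 9.5]
deck blob 11572 x [ 58.8 104.6] y [-79.6  15.2] z [7. 8. 9.]
deck blob 500 x [367.  408.3] y [-164.9 -117.9] z [-198.3 -190.6 -183.3]
d [-2.   0.8  0.4] rot [-0.08  0.    0.06] N 1 row [-2.0, 0.8, 0.4, -0.08, 0.0, 0.06]
```

On the deck, with contact at about 20 N. Releasing and retreating along the deck normal.

Emit:
jog_arm --moves '[[[-0.4, 0.2, 1, 0, 0, 0], [0, 0, 0, 0, 0, 0], [0, 0, 0, 0, 0, 0], [0, 0, 0, 0, 0, 0]]]' --gripper 0.32

```text
clock: 15.25
eef_pos: [491.4, -291.9, 54.5]
eef_rot: [0.003, 1.151, -0.571]
wrist_force: [0.2, -1.1, -0.3]
finger_gap: 62.1
```

Emit:
jog_arm --moves '[[[-3, 2, 9, 0, 0, 0], [-9, 6, 24, 0, 0, 0], [-14, 9, 38, 0, 0, 0], [-14, 9, 38, 0, 0, 0], [0, 0, 0, 0, 0, 0]]]'

```text
clock: 15.75
eef_pos: [448.7, -264.1, 168.4]
eef_rot: [0.003, 1.152, -0.571]
wrist_force: [0.6, -1.0, -1.0]
finger_gap: 61.9
```

```bash
python3 -c "
from w import *
stat(); grab('wrist'); indeck(500); plan([600,205,165],-7.6+90,flip=1); plan([600,205,165],-9,flip=1)"
```

```text
t 15.75 p [ 448.7 -264.1  168.4] axis [ 0.342 -0.22  -0.914] jaw -32.9 j [-0.61  0.02  1.96  0.02  0.75 -0.05] F [ 0.6 -1.  -1. ] gap 61.9
deck blob 2803 x [ 0.7 46.5] y [37.3 82.8] z [7.2 8.4 9.6]
deck blob 4267 x [ 1.8 47.6] y [-78.8  14.3] z [6.8 7.9 9.1]
d [151.5 469.   -1. ] rot [ 22.8   10.59 -63.74] N 11 row [13.8, 42.6, -0.1, 2.07, 0.96, -5.79]
d [151.5 469.   -1. ] rot [-11.93  25.69 113.36] N 15 row [10.1, 31.3, -0.1, -0.8, 1.71, 7.56]
d [151.5 469.   -1. ] rot [ 8.52 22.45 23.54] N 11 row [13.8, 42.6, -0.1, 0.77, 2.04, 2.14]
d [151.5 469.   -1. ] rot [  30.88  -11.72 -153.11] N 19 row [8.0, 24.7, -0.1, 1.63, -0.62, -8.06]
```

The first half is in: x from 1.8 to 47.6, y centred at -32. Now the cutter.

Emit:
jog_arm --moves '[[[12, 42, -1, 0.77, 2.04, 2.14], [12, 42, -1, 0.77, 2.04, 2.14], [12, 42, -1, 0.77, 2.04, 2.14], [12, 42, -1, 0.77, 2.04, 2.14], [12, 42, -1, 0.77, 2.04, 2.14]]]'

```text
clock: 16.3
eef_pos: [507.0, -50.9, 157.2]
eef_rot: [-0.116, 1.351, -0.501]
wrist_force: [-0.7, -0.2, 0.1]
finger_gap: 62.0
```

Emit:
jog_arm --moves '[[[13, 42, -1, 0.77, 2.04, 2.14], [13, 42, -1, 0.77, 2.04, 2.14], [13, 42, -1, 0.77, 2.04, 2.14], [13, 42, -1, 0.77, 2.04, 2.14], [13, 42, -1, 0.77, 2.04, 2.14]]]'

```text
clock: 16.8
eef_pos: [572.1, 168.8, 145.4]
eef_rot: [-0.841, 1.551, -1.027]
wrist_force: [1.2, -0.7, 1.1]
finger_gap: 62.3
```

Emit:
jog_arm --moves '[[[14, 38, -1, 0.77, 2.04, 2.14], [0, 0, 0, 0, 0, 0]]]' --gripper -1

```text
clock: 17.0
eef_pos: [586.3, 212.5, 139.6]
eef_rot: [-2.875, 1.538, -3.017]
wrist_force: [-0.1, -1.4, -0.7]
finger_gap: 49.5
```

```bash
python3 -c "
from w import *
stat(); grab('wrist'); L=load('wrist'); tile(L,28); plan([600,205,165],-9)
cv2.imwrite('pics/w6.png',cv2.resize(L['im'],(800,600)))"
```

```text
t 17.0 p [586.3 212.5 139.6] axis [-0.032 -0.004 -0.999] jaw -8.2 j [0.29 0.52 1.32 0.01 1.33 0.43] F [-0.1 -1.4 -0.7] gap 49.5
px (351, 201) area 4008 ctr [654.5 202.6] sides [(44.2, 172.4), (96.0, 82.4)]
d [14.3 -5.7 25.4] rot [ 0.27 -1.84 -0.74] N 1 row [14.3, -5.7, 25.4, 0.27, -1.84, -0.74]
```

View pics/w6.png

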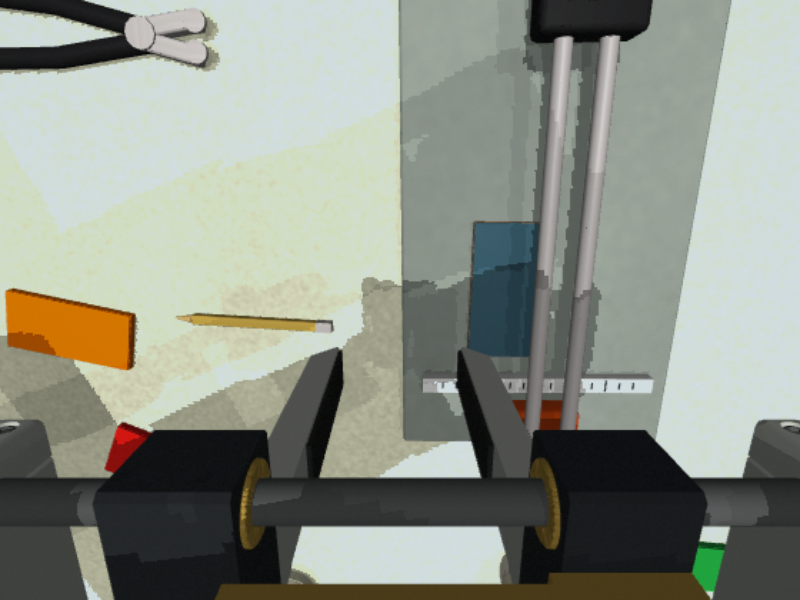

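```bash
python3 -c "
from w import *
L=load('wrist')
def P(x,y,z): return atz(L,x*.7,y*.7,z)[:2]
a,b=P(473,222,28),P(469,356,28); c,d=P(400,100,20),P(404,440,20)
e,f=P(555,70,66),P(529,420,66); g,h=P(598,70,66),P(570,420,66)
for n,u,v in(('tile outer',a,b),('bed edge',c,d),('rail1 left edge',e,f),('rail2',g,h)):
  q=u-v; print(n,u.round(1),v.round(1),np.hypot(*q).round(1),np.degrees(np.arctan2(q[1],q[0])).round(2))
ang=np.radians(82.4); t=np.array([np.cos(ang),np.sin(ang)]); n=np.array([np.sin(ang),-np.cos(ang)])
m=(a+b)/2
for nm,p in(('bed',(c+d)/2),('rail1',(e+f)/2),('tilemid y',m)): print(nm,'x rel tile outer',((p-m)@n).round(1))
print('tile outer mid',m, 'press pt (17 in)',m+17*n,'n',n)
C=cloud(L); print(atd(L,int(505*.7),int(290*.7)),'carriage y',P(590,45,66), ((P(590,45,66)-m)@t))
"
```

```text
tile outer [639.2 253.6] [626.8 156.4] 98.0 82.76
bed edge [601.1 336.9] [568.3  86.5] 252.6 82.55
rail1 left edge [686.1 333.2] [659.3 121.8] 213.1 82.77
rail2 [708.7 329.8] [686.4 118.4] 212.5 83.97
bed x rel tile outer -48.7
rail1 x rel tile outer 36.4
tilemid y x rel tile outer 0.0
tile outer mid [632.99219789 204.99750652] press pt (17 in) [649.84286208 202.74914788] n [ 0.99121554 -0.13225639]
[656.20210563 203.4585523   28.58249067] carriage y [704.79381167 342.45606729] 145.7472838339096
```

Emit:
jog_arm --moves '[[[30, -5, 0, 0.1, -1, 0.5], [30, -5, 0, 0.1, -0.9, 0.3], [0, 0, -40, 0, 0, 0], [0, 0, -25, 0, 0, 0], [0, 0, 0, 0, 0, 0]]]'

```text
clock: 17.55
eef_pos: [646.6, 195.2, 69.1]
eef_rot: [-1.27, 1.566, -1.405]
wrist_force: [-0.0, 0.0, -0.2]
finger_gap: 5.2
```

```bash
python3 -c "
from w import *
stat(); plan([648.4,202.9,25],-7.4)"
```

```text
t 17.55 p [646.6 195.2  69.1] axis [ 0.001 -0.004 -1.   ] jaw -7.7 j [ 0.24  0.68  1.24 -0.    1.22  0.38] F [-0.   0.  -0.2] gap 5.2
d [  1.8   7.7 -44.1] rot [0.25 0.04 0.3 ] N 1 row [1.8, 7.7, -44.1, 0.25, 0.04, 0.3]
```

Emit:
jog_arm --moves '[[[1, 6, -10, 0.2, 0, 0.3], [0, 1, -20, 0, 0, 0], [0, 0, -8, 0, 0, 0], [0, 0, 0, 0, 0, 0]]]'

```text
clock: 17.95
eef_pos: [648.4, 201.6, 32.7]
eef_rot: [0.164, 1.567, 0.033]
wrist_force: [-0.4, 0.4, 0.4]
finger_gap: 0.3
```

```bash
python3 -c "
from w import *
stat(); grab('wrist'); L=load('wrist'); cv2.imwrite('pics/w7.png',cv2.resize(L['im'],(800,600))); plan([648.4,202.9,12.5],-7.4)"
```

```text
t 17.95 p [648.4 201.6  32.7] axis [ 0.004  0.    -1.   ] jaw -7.5 j [ 0.25  0.73  1.25 -0.    1.16  0.38] F [-0.4  0.4  0.4] gap 0.3
d [ -0.2   1.3 -20.8] rot [-0.02  0.28  0.08] N 1 row [-0.2, 1.3, -20.8, -0.02, 0.28, 0.08]
```

View pics/w7.png

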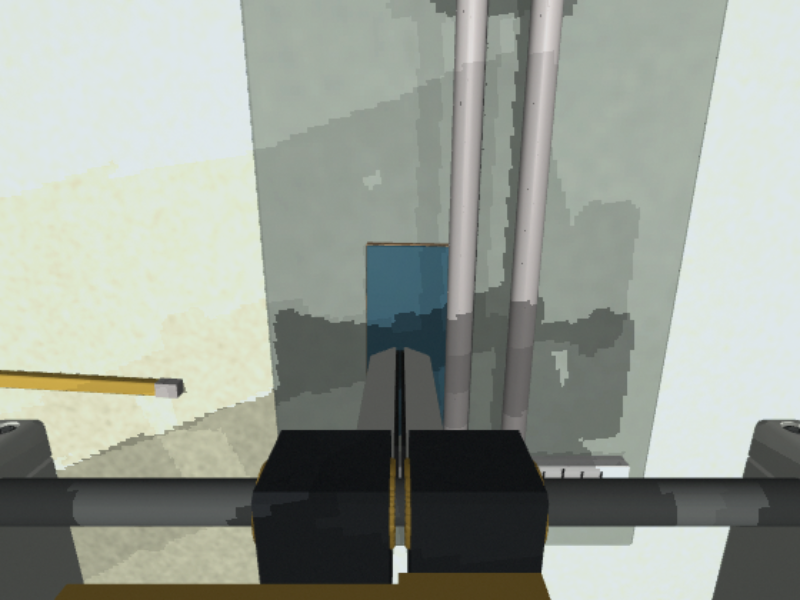

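The closed fingers at px 372–430 stand over the open strip at px 366–445, clear of the rail. Pressing down slowly.

Emit:
jog_arm --moves '[[[-0.5, 1, -9, 0, 0.2, 0], [-0.3, 0, -6, 0, 0, 0]]]'

```text
clock: 18.2
eef_pos: [649.0, 203.1, 20.3]
eef_rot: [0.396, 1.566, 0.265]
wrist_force: [-0.7, -0.1, -0.4]
finger_gap: 0.5
```

Emit:
jog_arm --moves '[[[-0.2, 0, -2, 0, 0, 0]]]'

```text
clock: 18.3
eef_pos: [648.7, 203.1, 17.9]
eef_rot: [0.398, 1.566, 0.268]
wrist_force: [0.4, -0.0, 0.5]
finger_gap: 0.5
```

Emit:
jog_arm --moves '[[[0, 0, -1.5, 0, 0, 0]]]'

```text
clock: 18.4
eef_pos: [648.7, 203.1, 16.3]
eef_rot: [0.397, 1.566, 0.267]
wrist_force: [-1.1, -0.6, 0.1]
finger_gap: 0.3
```

Emit:
jog_arm --moves '[[[-0.2, 0, -2.5, 0, 0, 0]]]'

```text
clock: 18.5
eef_pos: [648.6, 203.2, 13.9]
eef_rot: [0.397, 1.565, 0.266]
wrist_force: [-0.5, -0.2, 0.3]
finger_gap: 0.4
```

Emit:
jog_arm --moves '[[[0, 0, -1.2, 0, 0, 0]]]'

```text
clock: 18.6
eef_pos: [648.6, 203.2, 12.5]
eef_rot: [0.388, 1.565, 0.258]
wrist_force: [0.3, -0.3, -0.6]
finger_gap: 0.3
```

Emit:
jog_arm --moves '[[[0, 0, -0.6, 0, 0, 0]]]'

```text
clock: 18.7
eef_pos: [648.6, 203.1, 11.8]
eef_rot: [0.391, 1.565, 0.26]
wrist_force: [0.5, -0.3, -0.1]
finger_gap: 0.4
```

Emit:
jog_arm --moves '[[[0, 0, -0.7, 0, 0, 0]]]'

```text
clock: 18.8
eef_pos: [648.7, 203.2, 11.2]
eef_rot: [0.395, 1.565, 0.265]
wrist_force: [-0.5, -0.6, -0.2]
finger_gap: 0.6
```

Emit:
jog_arm --moves '[[[0, 0, -0.4, 0, 0, 0]]]'

```text
clock: 18.9
eef_pos: [648.7, 203.2, 10.8]
eef_rot: [0.392, 1.565, 0.262]
wrist_force: [0.9, -0.0, -0.8]
finger_gap: 0.4
```

Emit:
jog_arm --moves '[[[0, 0, -0.5, 0, 0, 0]]]'

```text
clock: 19.0
eef_pos: [648.8, 203.2, 10.5]
eef_rot: [0.392, 1.565, 0.262]
wrist_force: [-0.9, -0.6, 4.7]
finger_gap: 0.5
```

Emit:
jog_arm --moves '[[[0, 0, -0.4, 0, 0, 0]]]'

```text
clock: 19.1
eef_pos: [649.0, 203.2, 10.5]
eef_rot: [0.39, 1.564, 0.26]
wrist_force: [-1.5, 0.3, 4.3]
finger_gap: 0.3
```

Emit:
jog_arm --moves '[[[0, 0, -0.3, 0, 0, 0]]]'

```text
clock: 19.2
eef_pos: [649.1, 203.2, 10.6]
eef_rot: [0.388, 1.564, 0.258]
wrist_force: [-1.7, 0.5, 3.3]
finger_gap: 0.7
```

Emit:
jog_arm --moves '[[[0, 0, -1, 0, 0, 0], [-3, 0.4, -1.1, 0, 0, 0], [-3, 0.4, -1.1, 0, 0, 0]]]'

```text
clock: 19.5
eef_pos: [645.6, 204.3, 10.5]
eef_rot: [0.351, 1.557, 0.221]
wrist_force: [1.0, -1.0, 5.9]
finger_gap: 0.4
```

```bash
python3 -c "
from w import *
stat(); grab('wrist'); tile(load('wrist'),28)"
```

```text
t 19.5 p [645.6 204.3  10.5] axis [ 0.014  0.003 -1.   ] jaw -7.5 j [ 0.25  0.75  1.28 -0.    1.1   0.38] F [ 1.  -1.   5.9] gap 0.4
px (293, 222) area 5606 ctr [652.6 212.8] sides [(42.5, 172.4), (78.7, 82.4)]
```

Emit:
jog_arm --moves '[[[-4, 0.4, -1.3, 0, 0.4, 0], [-4, 0.4, -1.2, 0, 0.3, 0], [-4, 0.4, -1.2, 0, 0.2, 0], [-4, 0.4, -1.2, 0, 0.2, 0]]]'

```text
clock: 19.95
eef_pos: [633.9, 206.4, 10.5]
eef_rot: [0.786, 1.562, 0.655]
wrist_force: [2.9, -0.7, 6.6]
finger_gap: 0.2
```

```bash
cat >> w.py <<'E'
def outer():
    L=load('wrist'); m=cv2.morphologyEx(blue(L['im']).astype(np.uint8),cv2.MORPH_OPEN,np.ones((3,3))); m[:,:150]=0; m[:120]=0
    v,u=np.where(m>0); W=np.array([atz(L,a,b,28)[:2] for a,b in zip(u,v)]); a=np.radians(-7.4)
    x=W@[np.cos(a),np.sin(a)]; y=W@[-np.sin(a),np.cos(a)]; x0=np.dot([632.99,205],[np.cos(a),np.sin(a)])
    k=(y>y.max()-30); k2=y<y.max()-50
    print('outer edge cutter x (far part/near part)',[round(float(np.percentile(x[q],1)-x0-51.3),1) for q in(k,k2) if q.any()],'y end',y.max().round(1))
E
python3 -c "
from w import *
outer(); stat(); grab('wrist'); outer()"
```

```text
outer edge cutter x (far part/near part) [-53.5, -23.4] y end 334.5
t 19.95 p [633.9 206.4  10.5] axis [ 0.007  0.006 -1.   ] jaw -7.5 j [0.26 0.73 1.31 0.   1.09 0.39] F [ 2.9 -0.7  6.6] gap 0.2
outer edge cutter x (far part/near part) [-65.2, -34.6] y end 335.0
```

The tile follows the fingers 1:1. Another 27 mm or so to go.

Emit:
jog_arm --moves '[[[-4, 0.4, -1.2, 0.1, 0.3, 0], [-4, 0.4, -1.2, 0.1, 0.3, 0], [-4, 0.4, -1.2, 0, 0.2, 0], [-4, 0.4, -1.2, 0, 0.2, 0], [-4, 0.4, -1.2, 0, 0.2, 0]]]'

```text
clock: 20.5
eef_pos: [619.2, 209.2, 10.5]
eef_rot: [1.556, 1.558, 1.425]
wrist_force: [2.3, -0.7, 6.4]
finger_gap: 0.1
```

Emit:
jog_arm --moves '[[[-4, 0.4, -1.2, 0, 0.3, 0], [-4, 0.4, -1.2, 0, 0.2, 0], [-3, 0.3, -1.2, 0, 0.2, 0]]]'

```text
clock: 20.8
eef_pos: [611.4, 210.8, 10.5]
eef_rot: [1.763, 1.556, 1.632]
wrist_force: [2.6, -0.6, 7.8]
finger_gap: 0.3
```

```bash
python3 -c "
from w import *
stat(); grab('wrist'); outer()"
```

```text
t 20.8 p [611.4 210.8  10.5] axis [-0.001  0.014 -1.   ] jaw -7.5 j [0.27 0.69 1.38 0.02 1.07 0.39] F [ 2.6 -0.6  7.8] gap 0.3
outer edge cutter x (far part/near part) [-87.4, -57.3] y end 336.2
```

Emit:
jog_arm --moves '[[[-4, 0.4, -1.2, 0.2, 0.1, 0], [-3, 0.3, -1, 0.2, 0, 0], [0, 0, 0, 0, 0, 0], [0, 0, 10, 0.2, 0, 0]]]'

```text
clock: 21.25
eef_pos: [605.9, 211.7, 19.9]
eef_rot: [1.622, 1.545, 1.49]
wrist_force: [-0.2, 0.2, -1.3]
finger_gap: 0.4
```

Emit:
jog_arm --moves '[[[0, 0, 40, 0.2, 0, 0], [-5, 0, 45, 0, 0, 0], [-5, 0, 30, 0, 0, 0], [0, 0, 0, 0, 0, 0]]]' --gripper 0.28

```text
clock: 21.65
eef_pos: [594.8, 211.3, 140.8]
eef_rot: [1.672, 1.541, 1.54]
wrist_force: [0.3, 0.1, -0.3]
finger_gap: 29.1
```

```bash
python3 -c "
from w import *
stat(); grab('wrist'); L=load('wrist'); tile(L,28); outer(); P=atd(L,280,200); print(P)"
```

```text
t 21.65 p [594.8 211.3 140.8] axis [ 0.001  0.03  -1.   ] jaw -7.5 j [0.27 0.51 1.34 0.03 1.28 0.39] F [ 0.3  0.1 -0.3] gap 29.1
px (298, 202) area 4130 ctr [614.3 210.1] sides [(46.8, 170.9), (96.5, 80.9)]
outer edge cutter x (far part/near part) [-92.5, -93.9] y end 335.8
[596.1366905  218.69995934  28.19795867]
```

Emit:
jog_arm --moves '[[[10, 0, 0, -0.9, 0, -0.8], [9, 0, -10, -0.8, 0, -0.8], [0, 0, -40, 0, 0, 0], [0, 0, -35, 0, 0, 0], [0, 0, 0, 0, 0, 0]]]' --gripper 0.24

```text
clock: 22.2
eef_pos: [612.2, 210.4, 47.3]
eef_rot: [-2.588, 1.564, -2.749]
wrist_force: [-0.0, -0.0, -0.3]
finger_gap: 58.0
```

```bash
python3 -c "
from w import *
stat(); grab('wrist'); L=load('wrist'); tile(L,28); plan([614.3,210.1,4.5],-9.1)"
```

```text
t 22.2 p [612.2 210.4  47.3] axis [-0.006 -0.002 -1.   ] jaw -9.2 j [ 0.27  0.65  1.34 -0.    1.15  0.44] F [-0.  -0.  -0.3] gap 58.0
px (282, 231) area 7941 ctr [614.3 210.4] sides [(46.9, 170.9), (95.8, 80.9)]
d [  1.   -0.6 -45.5] rot [ 0.09 -0.17  0.13] N 1 row [1.0, -0.6, -45.5, 0.09, -0.17, 0.13]
```

Emit:
jog_arm --moves '[[[0.5, 0, -20, 0, 0, 0], [0.3, 0, -10, 0, 0, 0], [0, 0, -4, 0, 0, 0]]]'

```text
clock: 22.55
eef_pos: [616.4, 211.2, 20.0]
eef_rot: [0.123, 1.569, -0.038]
wrist_force: [-0.5, 0.5, -0.7]
finger_gap: 57.6
```

```bash
python3 -c "
from w import *
stat(); plan([614.3,210.3,4.5],-9.1)"
```

```text
t 22.55 p [616.4 211.2  20. ] axis [ 0.002 -0.    -1.   ] jaw -9.2 j [ 0.27  0.69  1.35 -0.    1.1   0.44] F [-0.5  0.5 -0.7] gap 57.6
d [ -2.1  -0.9 -15.5] rot [0.   0.12 0.13] N 1 row [-2.1, -0.9, -15.5, 0.0, 0.12, 0.13]
```

Emit:
jog_arm --moves '[[[-2.5, -0.9, -4, 0, 0.1, 0], [0, 0, -5, 0, 0, 0], [0, 0, -3, 0, 0, 0]]]'

```text
clock: 22.85
eef_pos: [614.9, 210.6, 10.2]
eef_rot: [0.413, 1.567, 0.252]
wrist_force: [-0.2, -0.6, -0.7]
finger_gap: 58.0
```

```bash
python3 -c "
from w import *
stat(); plan([614.3,210.3,4.5],-9.1)"
```

```text
t 22.85 p [614.9 210.6  10.2] axis [ 0.004  0.001 -1.   ] jaw -9.2 j [ 0.27  0.7   1.36 -0.    1.08  0.43] F [-0.2 -0.6 -0.7] gap 58.0
d [-0.6 -0.3 -5.7] rot [-0.05  0.2   0.12] N 1 row [-0.6, -0.3, -5.7, -0.05, 0.2, 0.12]
```

Emit:
jog_arm --moves '[[[-0.7, -0.3, -3, 0, 0.2, 0], [-0.2, 0, -2.3, 0, 0, 0], [0, 0, -0.4, 0, 0, 0]]]'

```text
clock: 23.15
eef_pos: [614.2, 210.3, 4.5]
eef_rot: [1.419, 1.57, 1.258]
wrist_force: [-0.4, 1.0, -0.3]
finger_gap: 58.4
```

Emit:
jog_arm --moves '[[[0, 0, -0.3, 0, 0, 0], [0, 0, -0.2, 0, 0, 0], [0, 0, -0.2, 0, 0, 0], [0, 0, -0.2, 0, 0, 0]]]' --gripper -0.3 --squeeze 20

```text
clock: 23.55
eef_pos: [614.4, 210.4, 4.1]
eef_rot: [1.136, 1.569, 0.975]
wrist_force: [-1.0, -0.8, 1.8]
finger_gap: 47.7
```

```bash
python3 -c "
from w import *
stat()"
```

```text
t 23.55 p [614.4 210.4   4.1] axis [ 0.001  0.001 -1.   ] jaw -9.2 j [0.27 0.71 1.37 0.   1.07 0.43] F [-1.  -0.8  1.8] gap 47.7
```

Emit:
jog_arm --moves '[[[0, 0, 8, 0, 0, 0], [0, 0, 30, 0, 0, 0], [-5, 0, 45, 0, 0, 0], [-10, 0, 45, 0, 0, 0], [-10, -10, 25, 0, 0, 0]]]'

```text
clock: 24.05
eef_pos: [586.0, 199.9, 158.9]
eef_rot: [-2.863, 1.564, -3.023]
wrist_force: [0.6, 0.2, -0.1]
finger_gap: 47.2
```

```bash
python3 -c "
from w import *
stat(); plan(deckp(115,-33,50),-32.8,24,-32.8,n=12)"
```

```text
t 24.05 p [586.  199.9 158.9] axis [-0.007 -0.001 -1.   ] jaw -9.2 j [0.27 0.48 1.34 0.   1.33 0.43] F [ 0.6  0.2 -0.1] gap 47.2
d [ -91.8 -494.1  -32.5] rot [ -8.7  -22.97 -23.22] N 12 row [-7.6, -41.2, -2.7, -0.72, -1.91, -1.93]
```

Emit:
jog_arm --moves '[[[-9, -41, 1, -0.72, -1.91, -1.93], [-9, -41, 1, -0.72, -1.91, -1.93], [-9, -41, 1, -0.72, -1.91, -1.93], [-9, -41, 1, -0.72, -1.91, -1.93], [-9, -41, 1, -0.72, -1.91, -1.93]]]'

```text
clock: 24.55
eef_pos: [540.2, -8.2, 172.2]
eef_rot: [-0.103, 1.383, -0.433]
wrist_force: [0.7, -0.1, -0.6]
finger_gap: 47.6
```

Emit:
jog_arm --moves '[[[-7, -41, 0, -0.72, -1.91, -1.93], [-7, -41, 0, -0.72, -1.91, -1.93], [-7, -41, 0, -0.72, -1.91, -1.93], [-7, -41, 0, -0.72, -1.91, -1.93], [-7, -41, 0, -0.72, -1.91, -1.93]]]'

```text
clock: 25.05
eef_pos: [502.2, -221.2, 176.6]
eef_rot: [-0.024, 1.193, -0.532]
wrist_force: [0.8, -0.5, -0.4]
finger_gap: 47.7
```

Emit:
jog_arm --moves '[[[-5, -41, -2, -0.72, -1.91, -1.93], [-5, -25, -2, -0.72, -1.91, -1.93], [0, 0, 0, 0, 0, 0]]]'

```text
clock: 25.35
eef_pos: [489.6, -293.6, 174.3]
eef_rot: [0.009, 1.118, -0.578]
wrist_force: [0.0, 0.0, 0.1]
finger_gap: 47.6
```

```bash
python3 -c "
from w import *
stat(); grab('wrist'); indeck(500); plan(deckp(115,-33,10),-32.8,24,-32.8)"
```

```text
t 25.35 p [ 489.6 -293.6  174.3] axis [ 0.367 -0.239 -0.899] jaw -33.7 j [-0.61  0.11  1.86  0.02  0.72 -0.04] F [0.  0.  0.1] gap 47.6
deck blob 3278 x [ 0.8 46.7] y [37.1 82.8] z [7.2 8.4 9.6]
deck blob 5113 x [ 1.9 47.8] y [-80.5  14.2] z [6.8 7.9 9.1]
deck blob 11662 x [106.9 152.8] y [-82.3  12.7] z [118.3 119.6 120.9]
d [ 17.8 -10.3 -84.8] rot [0.87 1.74 0.69] N 2 row [8.9, -5.2, -42.4, 0.43, 0.87, 0.35]
```

Emit:
jog_arm --moves '[[[4, -3, -20, 0.2, 0.45, 0.2], [4, -2, -20, 0.2, 0.45, 0.2], [4, -2, -20, 0.2, 0.4, 0.2], [4, -2, -18, 0.2, 0.4, 0.1], [0, 0, 0, 0, 0, 0]]]'

```text
clock: 25.9
eef_pos: [509.3, -297.0, 97.7]
eef_rot: [-0.002, 1.151, -0.566]
wrist_force: [-0.5, 1.3, -1.8]
finger_gap: 47.8
```

```bash
python3 -c "
from w import *
stat(); grab('wrist'); indeck(500); plan(deckp(115,-33,-10),-32.8,24,-32.8)"
```

```text
t 25.9 p [ 509.3 -297.    97.7] axis [ 0.344 -0.218 -0.913] jaw -32.3 j [-0.6   0.26  1.86  0.02  0.6  -0.05] F [-0.5  1.3 -1.8] gap 47.8
deck blob 5956 x [ 0.7 46.8] y [36.9 83. ] z [7.2 8.3 9.5]
deck blob 8027 x [ 1.7 47.8] y [-74.2  14.6] z [6.9 7.9 9. ]
deck blob 11668 x [ 93.3 139.1] y [-74.7  20.5] z [41.2 42.2 43.1]
d [  5.2 -10.1 -27.5] rot [ 0.12  0.12 -0.48] N 1 row [5.2, -10.1, -27.5, 0.12, 0.12, -0.48]
```

Emit:
jog_arm --moves '[[[2, -4, -11, 0.1, 0.1, -0.4], [2, -3.5, -9, 0, 0, 0], [1, -2, -6, 0, 0, 0]]]'

```text
clock: 26.25
eef_pos: [516.5, -306.7, 75.1]
eef_rot: [-0.001, 1.147, -0.57]
wrist_force: [0.5, 0.3, -0.0]
finger_gap: 47.8
```

```bash
python3 -c "
from w import *
stat(); grab('wrist'); indeck(500); plan(deckp(115,-33,-14.5),-32.8,24,-32.8)"
```

```text
t 26.25 p [ 516.5 -306.7   75.1] axis [ 0.346 -0.222 -0.911] jaw -32.6 j [-0.6   0.32  1.85  0.03  0.55 -0.05] F [ 0.5  0.3 -0. ] gap 47.8
deck blob 7966 x [ 0.7 46.8] y [37.2 83. ] z [7.2 8.3 9.5]
deck blob 9079 x [ 1.6 47.9] y [-62.5  14.6] z [6.9 7.9 9. ]
deck blob 11671 x [ 94.3 140.2] y [-78.9  16.2] z [15.9 16.9 17.9]
deck blob 521 x [366.4 408.8] y [-163.3 -118.2] z [-198.3 -190.4 -182.9]
d [ 0.1 -1.7 -6.6] rot [ 0.13  0.18 -0.16] N 1 row [0.1, -1.7, -6.6, 0.13, 0.18, -0.16]
```

Emit:
jog_arm --moves '[[[1.2, -1.6, -4, 0.1, 0.2, -0.1], [0.8, -0.7, -2.2, 0, 0, 0]]]'

```text
clock: 26.5
eef_pos: [518.2, -309.4, 67.6]
eef_rot: [-0.002, 1.152, -0.573]
wrist_force: [-0.9, 0.2, -0.4]
finger_gap: 47.6
```

Emit:
jog_arm --moves '[[[0.3, -0.2, -0.9, 0, 0, 0]]]'

```text
clock: 26.6
eef_pos: [518.5, -309.7, 66.7]
eef_rot: [-0.002, 1.152, -0.574]
wrist_force: [-11.4, 7.9, 14.1]
finger_gap: 47.6
```

```bash
python3 -c "
from w import *
stat(); grab('wrist'); indeck(600); plan(deckp(115,-33,-14.5),-32.8,24,-32.8)"
```

```text
t 26.6 p [ 518.5 -309.7   66.7] axis [ 0.341 -0.22  -0.914] jaw -32.8 j [-0.61  0.34  1.84  0.02  0.54 -0.05] F [-11.4   7.9  14.1] gap 47.6
deck blob 8846 x [ 0.6 46.9] y [37.3 82.9] z [7.3 8.3 9.4]
deck blob 9531 x [ 1.6 47.9] y [-59.8  14.7] z [6.9 8.  9. ]
deck blob 11599 x [ 94.1 139.8] y [-79.6  15. ] z [7. 8. 9.]
d [-2.2  1.3  0.8] rot [ 0.02 -0.04 -0.02] N 1 row [-2.2, 1.3, 0.8, 0.02, -0.04, -0.02]
```

Emit:
jog_arm --moves '[[[-0.4, 0.2, 1, 0, 0, 0], [0, 0, 0, 0, 0, 0], [0, 0, 0, 0, 0, 0], [0, 0, 0, 0, 0, 0]]]' --gripper 0.3

```text
clock: 27.05
eef_pos: [518.4, -309.6, 68.6]
eef_rot: [-0.002, 1.151, -0.574]
wrist_force: [-1.0, 0.4, -0.4]
finger_gap: 61.1
```

Emit:
jog_arm --moves '[[[-3, 2, 9, 0, 0, 0], [-9, 6, 24, 0, 0, 0], [-14, 9, 38, 0, 0, 0], [-14, 9, 38, 0, 0, 0], [0, 0, 0, 0, 0, 0]]]'

```text
clock: 27.55
eef_pos: [475.8, -281.9, 182.9]
eef_rot: [-0.002, 1.151, -0.574]
wrist_force: [1.1, 0.0, 0.3]
finger_gap: 61.1
```

```bash
python3 -c "
from w import *
stat(); grab('wrist'); indeck(500); S=load('side')
im,_=grab('scene'); cv2.imwrite('pics/end.png',cv2.convertScaleAbs(cv2.resize(im,(800,600)),alpha=1.3))
cv2.imwrite('pics/w8.png',cv2.resize(load('wrist')['im'],(800,600)))"
```

```text
t 27.55 p [ 475.8 -281.9  182.9] axis [ 0.342 -0.221 -0.913] jaw -32.8 j [-0.61  0.07  1.86  0.02  0.79 -0.05] F [1.1 0.  0.3] gap 61.1
deck blob 2832 x [ 0.8 46.6] y [36.8 83.1] z [7.1 8.4 9.6]
deck blob 8798 x [ 2.4 95.1] y [-80.3  13.9] z [6.8 7.9 9.1]
```

View pics/w8.png

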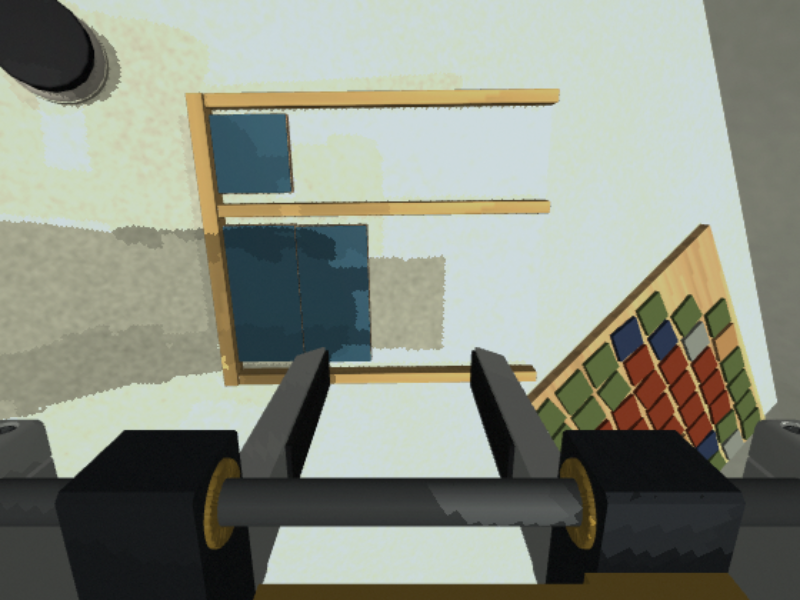

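The square at (252,152) and both halves at (262,293) and (335,293) lie flat against the stop and each other. The gripper is clear of everything. Handing in.

```bash
python3 -c "
from h import *
print(manip.sign_off())"
```

```text
the job is handed in; nothing more can be done
None
```

All three tiles are in the rack and the job is handed in, at about 27.6 s on the robot's clock. I put the square away first, then the half from the bench. The cutter half I dragged about 41 mm flat along the bed until it was clear of the rails, then lifted and placed behind the first half.

**Last check:** from the wrist camera, in deck coordinates:

| Tile | x (mm) | y (mm) | Top surface above deck (mm) |
|---|---|---|---|
| Square | 0.8 to 46.6 | centred on +60 | 8.4 |
| Both halves together | 2.4 to 95.1 | centred on -33 | 7.9 |

They lie flat against the stop and against each other. Before I lifted the cutter half, its centre was at about cutter x = -69 mm.

**What disagreed or went wrong:**
- **Fingertip position:** the real fingertips are about 17 mm behind the reported TCP, not 19 mm ahead as stated. My first two tries at the square closed above it without touching it. I then measured the offset with the depth image and contact, and used that.
- **Bench contact:** one descent pressed the fingertips on the bench at about 28 N before I raised them.
- **Bystanders not measured:** I did not measure the pot, pencil, glue, nippers or carriage at the end. The final scene picture could not be viewed because the 12-picture limit was reached. I saw no unexpected contact forces during the moves.

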